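# Hang the rinsed cups on the draining rack

### The job

The two rinsed steel cups stand mouth-down on the bench, where they cannot drain. Hang each one mouth-down on the draining rack, the tall cup on the long peg and the low cup on the short peg, slid on fully until the inside of the cup's base rests on the tip of the peg, and let go. Leave the bung, the stopper and everything else where they are.

Things in the scene. Friction and masses are not known exactly. Their poses are not given: they have to be found in the camera images.
- tall_cup_mid (a point): The tall cup: stainless steel cup, plain round and straight-walled, 54 mm outer diameter, 90 mm high, wall 3 mm, open at one end, closed base 4 mm thick (inside 86 mm deep), 60 to 130 g; it starts standing mouth-down on the bench, base on top. It belongs on the long peg. This point is the cup's centre, half-way up on its axis; z axis along the cup from mouth to base.
- low_cup_mid (a point): The low, wider cup: stainless steel cup, plain round and straight-walled, 62 mm outer diameter, 60 mm high, wall 3 mm, open at one end, closed base 4 mm thick (inside 56 mm deep), 60 to 130 g; it starts standing mouth-down on the bench, base on top. It belongs on the short peg. This point is the cup's centre, half-way up on its axis; z axis along the cup from mouth to base.
- tall_cup_floor (a point): The tall cup's inside bottom, its centre: 41 mm from the cup's centre towards the base; z axis from mouth to base. On the peg this rests on the peg's tip.
- low_cup_floor (a point): The low cup's inside bottom, its centre: 26 mm from the cup's centre towards the base; z axis from mouth to base. On the peg this rests on the peg's tip.
- long_peg_tip (a point): The tip of the long peg: white round peg, 24 mm diameter, slightly tapered in the last 8 mm, standing 105 mm out of the grey sloped board, square to it, so leaning towards the front of the board and 55 degrees above the horizontal. This point is the very end on the peg's centre line; its z axis points along the peg, out of the board, and its y axis runs level along the board. The short peg stands 150 mm beside it, on either side.
- short_peg_tip (a point): The tip of the short peg: white round peg, 24 mm diameter, slightly tapered in the last 8 mm, standing 72 mm out of the grey sloped board, square to it, so leaning towards the front of the board and 55 degrees above the horizontal. This point is the very end on the peg's centre line; its z axis points along the peg, out of the board, and its y axis runs level along the board. The long peg stands 150 mm beside it, on either side.
- rack: The draining rack, fixed to the bench: a grey board 260 mm wide and 150 mm up its slope, rising away from the front at 35 degrees, over a shallow drip tray 160 x 260 mm on four 14 mm rubber feet, the rim of the tray 32 mm up. Origin on the bench below the middle of the board; -x is its front, y runs along its width. The board's middle is 83 mm up; the two pegs come out there, 75 mm either side of the middle.
- tall_cup: The same tall cup, origin at the centre of its mouth, z axis from mouth to base.
- low_cup: The same low cup, origin at the centre of its mouth, z axis from mouth to base.
- bung_mid (a point): Red-brown rubber bung, 35 mm diameter, 30 mm high, loose on the bench between the cups' places; a bystander. The point is its centre.
- stopper_mid (a point): White hexagonal-headed stopper, 42 x 48 mm, 42 mm high, loose on the bench near the rack; a bystander. The point is its centre.

How it is judged:
By the outcome, as a careful person would: the job done as asked, in the order asked, and still so for the second after the job is handed in, with the robot touching nothing.
It also fails if it takes over 69 s, if anything falls off the work surface, if the arm or the gripper's body presses on something with over 40 N, if the wrist force passes 120 N, or if a joint passes its speed limit or range.

### The arm

A 6-joint arm with a two-finger parallel gripper is mounted at the origin on a cart in front of the work surface, level with it; the furniture and walls round the work are solid. World frame = base frame: x ahead of the robot, y to its left, z up, the work surface at z = 0. Lengths are in mm, angles in rad, forces in N, time in s.
With the tool pointing down it reaches from about 275 to 750 mm from the base axis. Payload 10.2 kg.
Tool frame: the origin (TCP) lies midway between the tips of the shut fingers; the grasp point (between the pads) lies 19 mm behind it (ctrl.grip_depth is the distance from the TCP to the grasp point, in mm); y points along the fingers, x is the direction in which the jaws open and shut, and the axes are right-handed (so a half turn about y gives the same grasp; the last joint's range is limited). The gripper opens to 85 mm and grips with 20 to 120 N. Pads are 22 mm wide; open, the fingers measure 114 mm over their backs; the gripper's body (76 mm by 85 mm) begins 54 mm behind the grasp point. The pads swing forward as they close: fully open they stand 13 mm farther back than shut.
Start: joints at [1.126, 0.313, 1.498, -0, 1.331, -0.223], TCP at [115.505, 512.142, 231.294] pointing down, gripper open.
Joint ranges: [-2.94, 2.94], [-0.97, 2.17], [0.19, 2.56], [-1.23, 4.37], [0.02, 3.11], [-2.88, 2.88]. Speed limits (rad/s): [2.39, 2.39, 3.01, 3.14, 3.14, 3.14].

### API

Orientations are given as a unit quaternion [w, x, y, z].
In Python, from rig import ctrl gives the robot as it stands. The module is installed in compiled form; this text tells all that it offers.
- The arm moves only by the tool drive_tool, never from a script. Its arguments are lists of equal length, an entry for each row: "gripper": the closure, from 0 (fully open) to 1 (shut); "offset": the shift along the tool's x, y, z in m, a list of three; "turn": the turn about the tool's y in degrees. In form: {"gripper": [gripper, ...], "offset": [[tx, ty, tz], ...], "turn": [turn, ...]}. A call has 1 to 20 rows; each row shifts and turns the commanded pose from where the row before left it, along the tool's axes as they then stand; what a row does not reach is not made up. A row lasts 1/12 s, in which the tool goes at most 41.7 mm and 7.16 degrees, less where a joint would pass 70% of its speed; a pose out of reach is approached as far as the arm can. A call is refused whole if a number of a shift passes 0.0417 or a number of a turn 7.16, either way. A call with a gripper value outside its range is refused whole. The fingers move at their own pace and stop on an object; "force" is the grip in N (left out, the last holds). Time passes only in rows, so rows that do not move let the fingers close. It gives the time, the measured TCP pose, the force and the opening at its end, in the units of the state.
- ctrl.sense(): the state, without advancing time (a new reading comes with each control period).
- ctrl.capture(name): name is "side" or "top" or "wrist"; returns (picture, depth): 400x640x3 uint8, red, green, blue; 400x640 float32, mm along the optical axis (not along the pixel's ray), 0 where there is no reading.
- ctrl.camera_params(name): a dict with "fovy" (degrees; the focal length in pixels is half the picture's height over the tangent of half this angle, whatever the lens; pixels are square), "cx", "cy" (the principal point, pixels), "view" (4x4, takes a point from world to camera coordinates); the wrist camera has in their place "tool_from_camera" (4x4, takes a point from camera to tool coordinates, whose origin is the TCP and whose axes are the tool frame's). Camera axes: x right, y down, z forward; pixel columns grow to the right and rows downward; lengths in mm; the calibration is good to about 2 mm. A picture is of the moment at which its call begins: read the wrist's pose just before it. camera_params takes no time and is no camera call.
- ctrl.finish_job(): hands the job in, once; it reports no verdict.
Trained networks look in the newest picture that a camera, given by its name, has taken for a name from the list of things; names that differ only in an ending like _2 or _b are one class to them, and where a whole thing is asked for, a point or a joint stands for the part that bears it (a point fixed in the world has none). Each returns a list of dicts, best first, with "score" (0 to 1); they miss things now and then, are a little off and sometimes report something else, mostly with a low value. They report only what shows in the picture. A call takes as long as a camera call.
- ctrl.boxes_of(camera, query): "centre" ([x, y, z] in mm, in the coordinates of the camera as it stood for that picture, good to about 4 mm: the middle of the surface that is visible of it).
- ctrl.regions_of(camera, query): "mask" (400x640 bool, what is visible of it).
- ctrl.pinpoint(camera, query): "centre" ([x, y, z] in mm, in the coordinates of the camera as it stood for that picture, good to about 4 mm: a listed point, or the origin of a listed thing).
The state is a dict: "time_s": time; "joints": joint angles; "dq": joint speeds; "tau": joint torques, N m; "eef_pos": TCP position; "ee_rot": TCP orientation; "force": force on the tool from outside, world axes, zero at the start; "wrist_torque": the same for the moment, N m; "grip_width": opening from 0.0 (shut) to 1.0 (fully open).
Only numpy, scipy, OpenCV 4.12 (cv2) and the standard library are available. Lean on these libraries where they do the work, as an engineer would, in place of code of your own. Each camera call takes 0.05 s, during which the arm holds its last target.

## Working session

There is one attempt and no reset: what is moved stays moved. The work goes in short steps, Python scripts to look and compute and a tool call to move; the robot and the scene stay as the last step left them, time stands still between calls to the robot, and variables do not carry over. Pictures are saved under pics/ and viewed, and the job is handed in when it is done.

Besides the shell and the picture viewer there is one more tool, called after "Call:" as name([rows], argument=value, ...), one row to a line, values as JSON. drive_tool: Moves the arm, as the interface text tells. Its arguments: {"type":"object","properties":{"gripper":{"type":"array","items":{"type":"number"}},"offset":{"type":"array","items":{"type":"array","items":{"type":"number"}}},"turn":{"type":"array","items":{"type":"number"}},"force":{"type":"number"}},"required":["gripper","offset","turn"]}

```bash
mkdir -p pics; cat > h.py <<'E'
from rig import ctrl
import numpy as np, cv2
from scipy.spatial.transform import Rotation as R
def rot(q): return R.from_quat([q[1],q[2],q[3],q[0]]).as_matrix()
def toolT(s=None):
    s=s or ctrl.sense(); T=np.eye(4); T[:3,:3]=rot(s['ee_rot']); T[:3,3]=s['eef_pos']; return T
def camT(n,s=None):
    p=ctrl.camera_params(n)
    if 'view' in p: return np.linalg.inv(np.array(p['view']))
    return toolT(s)@np.array(p['tool_from_camera'])
def w(T,c): return (T@np.r_[c,1])[:3]
def snap(n,f):
    s=ctrl.sense(); im,d=ctrl.capture(n); cv2.imwrite('pics/'+f,im[:,:,::-1]); return im,d,camT(n,s)
def cloud(n,d,T):
    p=ctrl.camera_params(n); f=200/np.tan(np.radians(p['fovy'])/2)
    v,u=np.mgrid[:400,:640]; P=np.stack([(u-p['cx'])/f*d,(v-p['cy'])/f*d,d],-1)
    return P@T[:3,:3].T+T[:3,3]
E
python3 - <<'E'
from h import *
np.set_printoptions(precision=1,suppress=True)
s=ctrl.sense(); print(s['time_s'],s['eef_pos'],s['grip_width'],ctrl.grip_depth); print(rot(s['ee_rot']))
for n in ['side','top']:
    im,d,T=snap(n,n+'0.png'); print(n,'cam',T[:3,3],T[:3,2])
    for q in ['tall_cup_mid','low_cup_mid','long_peg_tip','short_peg_tip','rack','bung_mid','stopper_mid']:
        r=ctrl.pinpoint(n,q)
        print(q,[(round(x['score'],2),w(T,x['centre'])) for x in r[:2]])
print(ctrl.sense()['time_s'])
E
```

```text
0.0 [115.4 511.9 230.7] 1.001676543622373 18.700000000000003
[[ 0.2 -0.  -1. ]
 [ 1.  -0.   0.2]
 [-0.  -1.   0. ]]
side cam [ 427.  -850.2  914.6] [ 0.1  0.8 -0.6]
tall_cup_mid []
low_cup_mid [(0.57, array([488.6,  28.6,  28.3])), (0.51, array([ 450.5, -317.8,   -1. ]))]
long_peg_tip [(0.52, array([575.4, 264.8, 171.5]))]
short_peg_tip [(0.47, array([486.1, 392.3, 137.7])), (0.33, array([ 448.2, -312.7,    0.5]))]
rack [(0.87, array([559.6, 369. ,  -3.4]))]
bung_mid [(0.68, array([ 484.6, -161.4,   18.2])), (0.36, array([560.2, 366.6,  -1.3]))]
stopper_mid [(0.55, array([425.1, 130.9,  19.1]))]
top cam [ 457.9   64.4 1207. ] [ 0. -0. -1.]
tall_cup_mid [(0.63, array([ 450.2, -310.7,   40.6]))]
low_cup_mid [(0.68, array([490.9,  34. ,  28. ]))]
long_peg_tip [(0.61, array([579.1, 261.7, 173.6]))]
short_peg_tip [(0.72, array([491.7, 392.5, 143.8]))]
rack [(0.77, array([567.3, 370. ,  -3.5]))]
bung_mid [(0.65, array([ 484.1, -160.7,   10.5]))]
stopper_mid [(0.54, array([425.2, 125.1,  19.2]))]
0.8
```

View pics/side0.png

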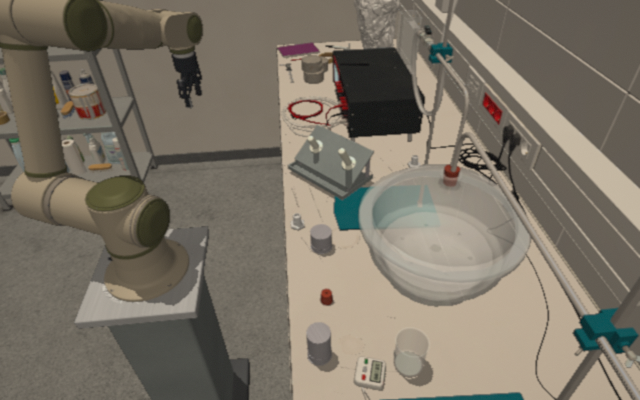

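View pics/top0.png

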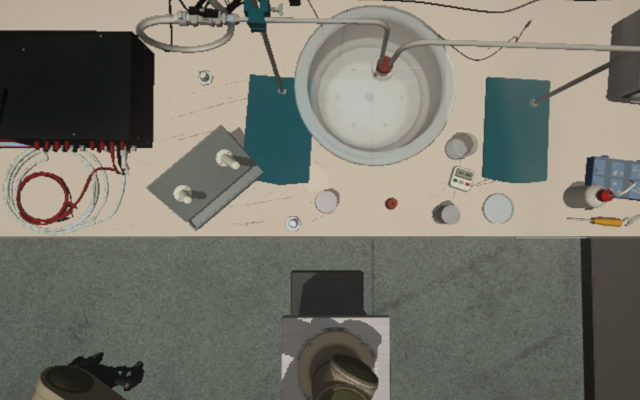

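The side view shows the tall cup at about (318,343), the low cup at (320,238), the bung at (327,297), the stopper at (297,221), and the rack with its pegs at (314,150) and (348,162). The top view agrees, with the long peg tip at (222,154) and the short one at (180,188). The tool can only point down, so each cup has to pivot in the pads as it goes on its peg. Next I'll refine the positions with depth.

```bash
python3 - <<'E'
from h import *
np.set_printoptions(precision=1,suppress=True)
C={}
for n in ['side','top']:
    im,d,T=snap(n,n+'1.png'); P=cloud(n,d,T); P[d==0]=np.nan; C[n]=P
    for nm,c,h,r in [('tall',(450,-311),90,27),('low',(490,33),60,31)]:
        m=(np.hypot(P[...,0]-c[0],P[...,1]-c[1])<60)&(abs(P[...,2]-h)<8)
        q=P[m]; (cx,cy),rr=cv2.minEnclosingCircle(q[:,:2].astype(np.float32)); print(n,nm,m.sum(),'med',np.median(q,0),'mean',q.mean(0),'circ',cx,cy,rr)
    # board plane
    if 1:
        m=(np.hypot(P[...,0]-567,P[...,1]-360)<110)&(P[...,2]>45)&(P[...,2]<130)
        q=P[m]; best=0
        rng=np.random.default_rng(0)
        for _ in range(500):
            a=q[rng.choice(len(q),3,False)]; nn=np.cross(a[1]-a[0],a[2]-a[0]); 
            if np.linalg.norm(nn)<1: continue
            nn/=np.linalg.norm(nn); k=abs((q-a[0])@nn)<3
            if k.sum()>best: best=k.sum(); K=k
        b=q[K]; c0=b.mean(0); nn=np.linalg.svd(b-c0)[2][2]; nn*=np.sign(nn[2]); print('board',best,c0,nn,'elev',np.degrees(np.arcsin(nn[2])),'az',np.degrees(np.arctan2(nn[1],nn[0])))
        # peg points above board
        for nm,c,L in [('long',(577,263),105),('short',(489,392),72)]:
            D=(P-c0)@nn
            m=(np.hypot(P[...,0]-c[0]-20,P[...,1]-c[1]-15)<80)&(D>15)&(D<L+15)&(P[...,2]>50)
            q=P[m]; DD=D[m]; print(nm,m.sum(),'maxD',np.sort(DD)[-5:])
            f=q-np.outer(DD,nn); print('  foot median',np.median(f,0),'near-tip pts',q[DD>L-9].mean(0) if (DD>L-9).any() else None, 'proj foot',np.median(f[DD>L-9],0))
for q in ['long_peg_tip','short_peg_tip']:
    for n in ['side','top']:
        T=camT(n); print(q,n,[w(T,x['centre']) for x in ctrl.pinpoint(n,q)[:1]])
print(ctrl.sense()['time_s'])
E
```

```text
side tall 465 med [ 450.7 -318.7   90.4] mean [ 450.7 -318.3   90.1] circ 450.57196044921875 -315.951416015625 28.10772705078125
side low 299 med [487.   24.5  60.3] mean [487.   25.3  59.9] circ 488.7646484375 27.658920288085938 33.1145133972168
board 1402 [568.8 356.   85.8] [-0.4 -0.4  0.8] elev 55.13969914457283 az -139.17824379741836
long 128 maxD [104.5 104.7 106.  106.4 107.4]
  foot median [618.6 298.   85.1] near-tip pts [575.5 262.  169.8] proj foot [619.  299.8  86.4]
short 86 maxD [71.6 71.8 72.3 72.4 74.1]
  foot median [518.5 414.3  85. ] near-tip pts [488.5 391.  142.8] proj foot [518.6 416.7  86.8]
top tall 303 med [ 453.8 -314.5   89.3] mean [ 453.9 -314.7   89.1] circ 453.856689453125 -315.35247802734375 27.202701568603516
top low 368 med [490.3  29.8  59.6] mean [490.4  28.7  59.7] circ 490.6147766113281 28.718801498413086 30.77716827392578
board 2911 [572.8 364.6  89.9] [-0.4 -0.4  0.8] elev 55.1347533136313 az -138.70540597793385
long 166 maxD [106.2 106.4 106.6 107.8 109.2]
  foot median [623.2 309.6  91.3] near-tip pts [579.3 264.8 171.8] proj foot [623.3 303.5  88.2]
short 119 maxD [71.3 71.6 72.  72.2 73.5]
  foot median [523.3 422.   91.3] near-tip pts [491.4 393.7 143.9] proj foot [520.7 419.6  88.2]
long_peg_tip side [array([578. , 263.6, 171.1])]
long_peg_tip top [array([579.4, 262.9, 174.2])]
short_peg_tip side [array([484.1, 391.3, 139.2])]
short_peg_tip top [array([493.5, 390. , 143.4])]
1.1
```

Call:
drive_tool([
  [0,0,0],
  [0,0,0],
  [0,0,0],
  [0,0,0],
  [0,0,0],
  [0,0,0],
  [0,0,0],
  [0,0,0],
  [0,0,0],
  [0,0,0],
  [0,0,0],
  [0,0,0],
  [0,0,0],
  [0,0,0],
  [0,0,0],
  [0,0,0],
  [0,0,0],
  [0,0,0],
], gripper=[0,0,0,0,0,0,0,0,0,0,0,0,0,0,0,0,0,0], turn=[7.02,7.02,7.02,7.02,7.02,7.02,7.02,7.02,7.02,7.02,7.02,7.02,7.02,7.02,7.02,7.02,7.02,7.02], force=40)

```text
time_s: 2.6
eef_pos: [115.5, 512.1, 231.3]
ee_rot: [-0.642, 0.642, -0.296, 0.296]
force: [0.1, 1.1, 0.5]
grip_width: 1.002
```

```bash
cat >> h.py <<'E'
def go(tgt):
    s=ctrl.sense(); T=toolT(s); d=T[:3,:3].T@(np.array(tgt)-T[:3,3])
    print('t',round(s['time_s'],2),'pos',np.round(s['eef_pos'],1),'xaz',round(np.degrees(np.arctan2(T[1,0],T[0,0])),2),'F',np.round(s['force'],1),'grip',round(s['grip_width'],3),'j',np.round(s['joints'],2)); print('delta tool mm',np.round(d,1))
E
python3 -c "
from h import *
go([452,-315.5,200])"
```

```text
t 2.6 pos [115.5 512.1 231.3] xaz -49.42 F [0.1 1.1 0.5] grip 1.002 j [1.13 0.31 1.5  0.   1.33 1.99]
delta tool mm [ 847.5   31.3 -282.9]
```

Call:
drive_tool([
  [0.028,0,-0.009],
  [0.028,0,-0.009],
  [0.028,0,-0.009],
  [0.028,0,-0.009],
  [0.028,0,-0.009],
  [0.028,0,-0.009],
  [0.028,0,-0.009],
  [0.028,0,-0.009],
  [0.028,0,-0.009],
  [0.028,0,-0.009],
  [0.028,0,-0.009],
  [0.028,0,-0.009],
  [0.028,0,-0.009],
  [0.028,0,-0.009],
  [0.028,0,-0.009],
  [0.028,0,-0.009],
  [0.028,0,-0.009],
  [0.028,0,-0.009],
  [0.028,0,-0.009],
  [0.028,0,-0.009],
], gripper=[0,0,0,0,0,0,0,0,0,0,0,0,0,0,0,0,0,0,0,0], turn=[0,0,0,0,0,0,0,0,0,0,0,0,0,0,0,0,0,0,0,0])

```text
time_s: 4.27
eef_pos: [346.7, -30.5, 231.5]
ee_rot: [0.643, -0.643, 0.294, -0.294]
force: [0.1, 0.6, 0.5]
grip_width: 1.003
```

```bash
python3 -c "
from h import *
go([452,-315.5,200])"
```

```text
t 4.27 pos [346.7 -30.5 231.5] xaz -49.1 F [0.1 0.6 0.5] grip 1.003 j [-0.43 -0.1   1.96  0.    1.28  0.43]
delta tool mm [ 284.4   31.6 -107.1]
```

Call:
drive_tool([
  [0.0284,0.003,-0.0107],
  [0.0284,0.003,-0.0107],
  [0.0284,0.003,-0.0107],
  [0.0284,0.003,-0.0107],
  [0.0284,0.003,-0.0107],
  [0.0284,0.003,-0.0107],
  [0.0284,0.003,-0.0107],
  [0.0284,0.003,-0.0107],
  [0.0284,0.003,-0.0107],
  [0.0284,0.003,-0.0107],
  [0,0,0],
], gripper=[0,0,0,0,0,0,0,0,0,0,0], turn=[0,0,0,0,0,0,0,0,0,0,0])

```text
time_s: 5.18
eef_pos: [452.1, -317.4, 199.9]
ee_rot: [-0.643, 0.643, -0.295, 0.294]
force: [-0.2, 0.4, 0.5]
grip_width: 1.003
```

```bash
python3 - <<'E'
from h import *
np.set_printoptions(precision=1,suppress=True)
im,d,T=snap('wrist','w1.png'); P=cloud('wrist',d,T)
m=(d>0)&(np.hypot(P[...,0]-452,P[...,1]+315)<60)&(abs(P[...,2]-90)<8); q=P[m]
print(m.sum(),q.mean(0),cv2.minEnclosingCircle(q[:,:2].astype(np.float32)))
go([452,-315.5,45])
E
```

```text
2701 [ 453.7 -314.3   90. ] ((452.60577392578125, -315.17510986328125), 26.966432571411133)
t 5.23 pos [ 451.7 -315.2  200.2] xaz -49.18 F [-0.3  0.3 -0.4] grip 1.003 j [-0.8  0.4  1.5 -0.   1.3  0. ]
delta tool mm [  0.6 155.2   0.1]
```

View pics/w1.png

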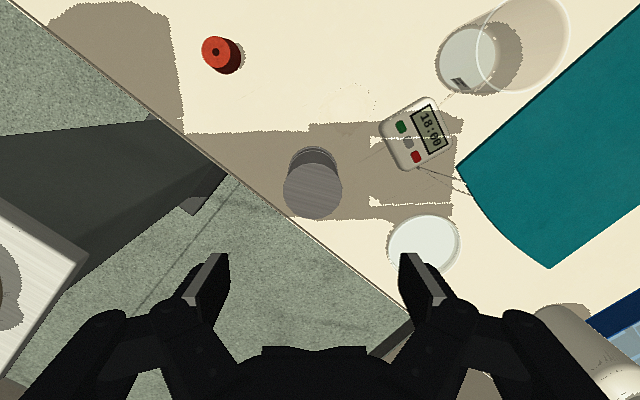

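The wrist view shows the tall cup base at (312,185), centred between the fingers. The white dish at (423,245) lies close to the right finger's path, so I'll check its clearance first.

```bash
python3 - <<'E'
from h import *
np.set_printoptions(precision=1,suppress=True)
im,d,T=snap('wrist','w2.png'); P=cloud('wrist',d,T)
for u,v in [(423,245),(392,245),(423,220),(457,245),(415,130)]: print(u,v,P[v,u], (T[:3,:3] and 0) if 0 else '')
X=toolT()[:3,:3]
m=(d>0)&(P[...,2]>15)&(np.hypot(P[...,0]-452.6,P[...,1]+315.2)<110)&(np.hypot(P[...,0]-452.6,P[...,1]+315.2)>32)&(P[...,2]<130)
q=P[m]; print(m.sum()); 
if m.sum(): print(q.min(0),q.max(0)); print(((q-[452.6,-315.2,0])@X)[::max(1,len(q)//10)])
E
```

```text
423 245 [ 472.1 -476.8   15.6] 
392 245 [ 447.  -447.8   15.5] 
423 220 [ 494.9 -452.3   15. ] 
457 245 [ 499.7 -509.1   15. ] 
415 130 [ 561.4 -366.5   16.2] 
845
[ 522.7 -395.9   15. ] [ 558.2 -338.1   21.1]
[[ 88.4 -15.3  61.3]
 [ 77.8 -17.1  53. ]
 [ 82.4 -17.4  48.8]
 [ 80.5 -17.7  44.6]
 [ 82.2 -16.6  40.2]
 [ 83.9 -15.5  35.7]
 [ 94.4 -19.   31.7]
 [106.3 -17.5  27.1]
 [ 97.2 -16.8  20.3]
 [102.3 -16.7  13.4]
 [104.8 -15.5   2.8]]
```

Call:
drive_tool([
  [0.0007,0.025,0.0005],
  [0,0.025,0],
  [0,0.025,0],
  [0,0.025,0],
  [0,0.025,0],
  [0,0.02,0],
  [0,0.018,0],
  [0,0,0],
  [0,0,0],
  [0,0,0],
  [0,0,0],
  [0,0,0],
  [0,0,0],
  [0,0,0],
  [0,0,0],
  [0,0,0],
  [0,0,0],
  [0,0,0],
], gripper=[0,0,0,0,0,0,0,0,0,1,1,1,1,1,1,1,1,1], turn=[0,0,0,0,0,0,0,0,0,0,0,0,0,0,0,0,0,0], force=20)

```text
time_s: 6.78
eef_pos: [453.0, -314.1, 39.6]
ee_rot: [-0.643, 0.643, -0.293, 0.294]
force: [0.1, 1.3, 6.7]
grip_width: 0.612
```

```bash
python3 - <<'E'
from h import *
im,d,T=snap('wrist','w3.png')
go([452.6,-315.2,235])
E
```

```text
t 6.83 pos [ 453.  -314.1   39.6] xaz -49.07 F [-0.5  1.3  7. ] grip 0.614 j [-0.82  0.59  1.63  0.    0.92  0.04]
delta tool mm [   1.  -195.4   -1. ]
```

View pics/w3.png

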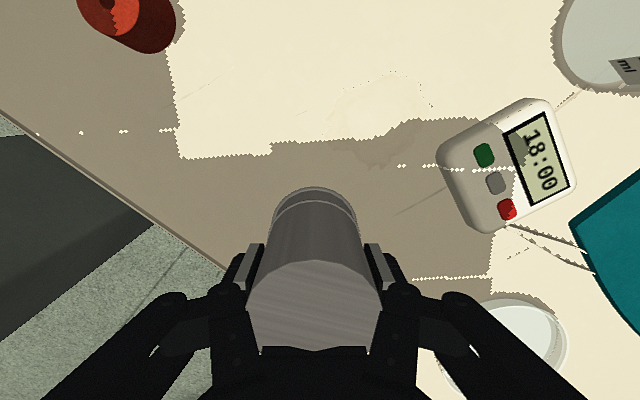

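The picture shows the tall cup held centrally between the pads, with its base at about (315,300). I'll lift it and check.

Call:
drive_tool([
  [0,-0.01,0],
  [0,-0.02,0],
  [0,-0.02,0],
  [0,-0.02,0],
  [0,-0.02,0],
  [0,-0.02,0],
  [0,-0.02,0],
  [0,-0.02,0],
  [0,-0.02,0],
  [0,-0.02,0],
  [0,-0.015,0],
  [0,0,0],
], gripper=[1,1,1,1,1,1,1,1,1,1,1,1], turn=[0,0,0,0,0,0,0,0,0,0,0,0])

```text
time_s: 7.83
eef_pos: [453.1, -314.3, 247.0]
ee_rot: [-0.642, 0.644, -0.292, 0.296]
force: [-0.3, 0.0, -0.4]
grip_width: 0.61
```

```bash
python3 - <<'E'
from h import *
im,d,T=snap('wrist','w4.png')
go([577,262.5,240])
E
```

```text
t 7.88 pos [ 452.7 -313.9  244.8] xaz -49.07 F [-0.3  0.8 -1.6] grip 0.614 j [-0.82  0.36  1.4   0.    1.38  0.04]
delta tool mm [-354.     3.8  471.6]
```

View pics/w4.png

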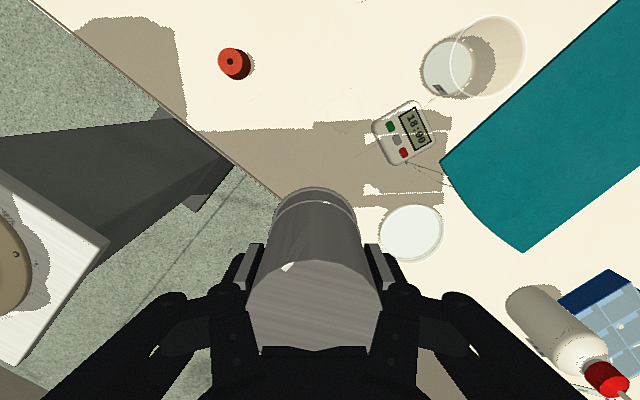

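Lifted, and the cup sits upright as before. I'll carry it across in front of the basin.

Call:
drive_tool([
  [-0.009,0,0.008],
  [-0.0175,0,0.0152],
  [-0.0175,0,0.0152],
  [-0.0175,0,0.0152],
  [-0.0175,0,0.0152],
  [-0.0175,0,0.0152],
  [-0.0175,0,0.0152],
  [-0.0175,0,0.0152],
  [-0.0175,0,0.0152],
  [-0.0175,0,0.0152],
  [-0.0175,0,0.0152],
  [-0.0175,0,0.0152],
  [-0.0175,0,0.0152],
  [-0.0175,0,0.0152],
  [-0.0175,0,0.0152],
  [-0.0175,0,0.0152],
  [-0.0175,0,0.0152],
  [-0.0175,0,0.0152],
  [-0.009,0,0.008],
  [0,0,0],
], gripper=[1,1,1,1,1,1,1,1,1,1,1,1,1,1,1,1,1,1,1,1], turn=[0,0,0,0,0,0,0,0,0,0,0,0,0,0,0,0,0,0,0,0])

```text
time_s: 9.55
eef_pos: [451.7, 106.8, 242.1]
ee_rot: [-0.644, 0.644, -0.294, 0.292]
force: [-0.0, -0.1, -0.7]
grip_width: 0.616
```

```bash
python3 - <<'E'
from h import *
np.set_printoptions(precision=1,suppress=True)
im,d,T=snap('wrist','w5.png'); 
for q in ['long_peg_tip','short_peg_tip']:
    print(q,[(x['score'],w(T,x['centre'])) for x in ctrl.pinpoint('wrist',q)[:2]])
go([577,262.5,245])
E
```

```text
long_peg_tip []
short_peg_tip []
t 9.7 pos [452.5 104.2 242.6] xaz -49.06 F [ 0.2 -0.7 -0.6] grip 0.611 j [-0.   0.2  1.6 -0.   1.3  0.8]
delta tool mm [-38.   -2.6 197.8]
```

View pics/w5.png

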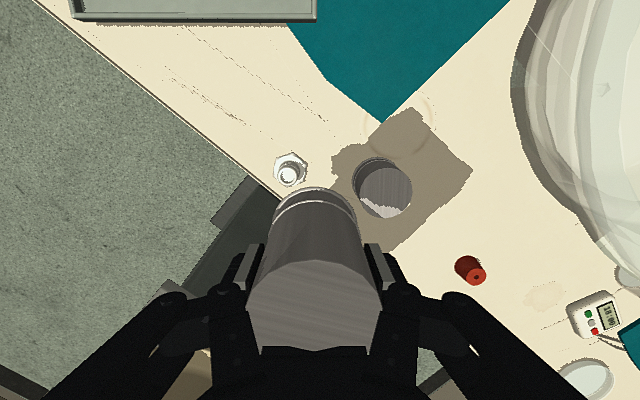

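The view shows the stopper at (290,168) and the low cup at (382,188), with the tray edge level across the top, so the jaw axis is parallel to the rack. I'll move above the long peg, keeping the mouth about 30 mm higher than the tip.

Call:
drive_tool([
  [-0.003,0,0.0148],
  [-0.003,0,0.0148],
  [-0.003,0,0.0148],
  [-0.003,0,0.0148],
  [-0.003,0,0.0148],
  [-0.003,0,0.0148],
  [-0.003,0,0.0148],
  [-0.003,0,0.0148],
  [-0.003,0,0.0148],
  [-0.003,0,0.0148],
  [-0.003,0,0.0148],
  [-0.003,0,0.0148],
  [-0.0018,0,0.0148],
  [0,0,0.0148],
  [0,0,0],
  [0,0,0],
], gripper=[1,1,1,1,1,1,1,1,1,1,1,1,1,1,1,1], turn=[0,0,0,0,0,0,0,0,0,0,0,0,0,0,0,0])

```text
time_s: 11.03
eef_pos: [585.0, 267.8, 242.4]
ee_rot: [-0.643, 0.644, -0.294, 0.293]
force: [0.2, -0.7, -1.3]
grip_width: 0.615
```

```bash
python3 - <<'E'
from h import *
im,d,T=snap('side','s6.png'); cv2.imwrite('pics/s6c.png',cv2.resize(im[60:220,220:460,::-1],None,fx=3,fy=3))
go([584.5,269,240])
E
```

```text
t 11.08 pos [584.8 267.7 242.7] xaz -49.12 F [-0.5  0.1 -1.1] grip 0.613 j [ 0.25  0.58  1.07 -0.    1.49  1.1 ]
delta tool mm [-1.2  2.7  0.7]
```

View pics/s6c.png

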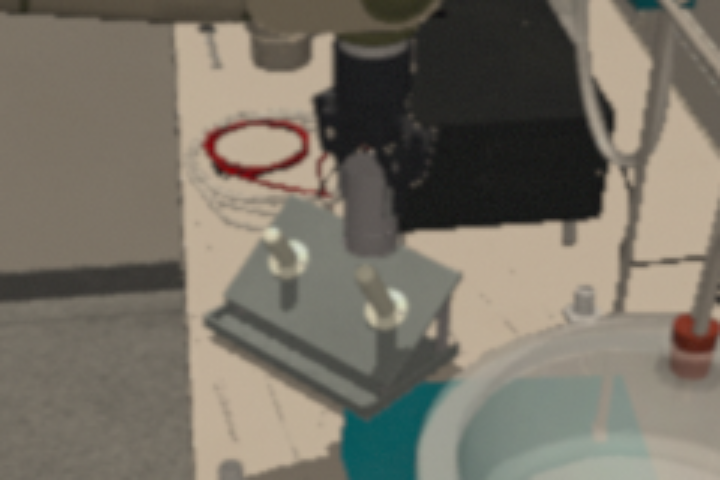

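The cropped side view shows the cup above the long peg tip, which is at about (365,275). I'll lower it over the tip.

Call:
drive_tool([
  [-0.001,0.01,0],
  [0,0.01,0],
  [0,0.01,0],
  [0,0.008,0],
  [0,0.006,0],
  [0,0.006,0],
  [0,0.005,0],
  [0,0,0],
], gripper=[1,1,1,1,1,1,1,1], turn=[0,0,0,0,0,0,0,0])

```text
time_s: 11.75
eef_pos: [584.0, 269.4, 187.2]
ee_rot: [-0.643, 0.643, -0.294, 0.293]
force: [0.2, -0.3, 0.1]
grip_width: 0.614
```

```bash
python3 - <<'E'
from h import *
im,d,T=snap('side','s7.png'); cv2.imwrite('pics/s7c.png',cv2.resize(im[60:220,220:460,::-1],None,fx=3,fy=3))
im,d,T=snap('wrist','w7.png')
go([584.5,269,185])
E
```

```text
t 11.85 pos [584.3 269.5 188.4] xaz -49.07 F [ 0.3 -0.1 -1. ] grip 0.612 j [0.25 0.61 1.16 0.   1.37 1.11]
delta tool mm [ 0.5  3.4 -0.1]
```

View pics/s7c.png

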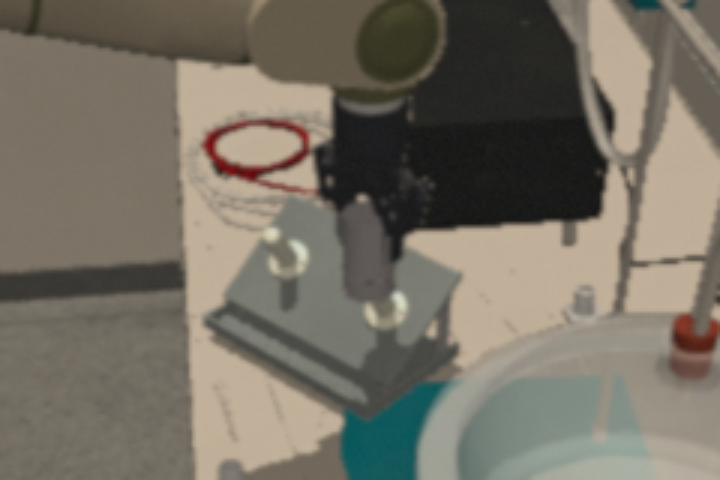

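View pics/w7.png

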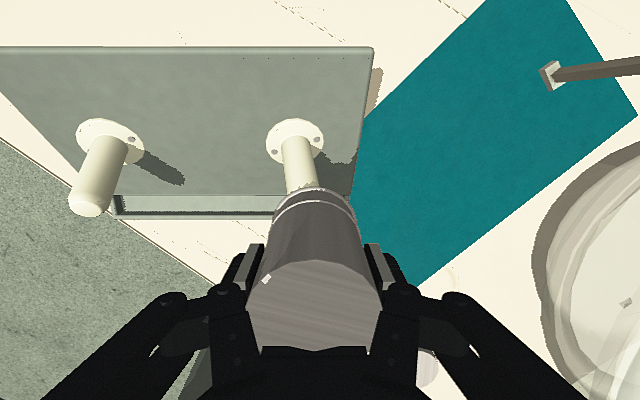

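The cup is over the tip with no contact force. In the wrist view the peg at (300,165) looks slightly left of the cup axis at (317,250), so I'll measure the sideways error.

```bash
python3 - <<'E'
from h import *
np.set_printoptions(precision=1,suppress=True)
im,d,T=snap('wrist','w8.png'); p=ctrl.camera_params('wrist'); C=np.array(p['tool_from_camera']); print(C, p['cx'],p['fovy'])
P=cloud('wrist',d,C)
for v in (140,150,160,170,180):
    # peg edges in row
    row=im[v].astype(int).sum(1); print(v,[(u,int(row[u]),*np.round(P[v,u])) for u in range(275,325,6)])
print('cup rows',[(u,*np.round(P[215,u])) for u in (275,290,305,320,335,350)])
E
```

```text
[[   1.     0.     0.    -0. ]
 [  -0.    -0.3    1.  -142.8]
 [   0.    -1.    -0.3   78.8]
 [   0.     0.     0.     1. ]] 313.6705999889948 68.63203813789576
140 [(275, 727, np.float64(-31.0), np.float64(93.0), np.float64(50.0)), (281, 729, np.float64(-26.0), np.float64(92.0), np.float64(50.0)), (287, 700, np.float64(-21.0), np.float64(88.0), np.float64(51.0)), (293, 701, np.float64(-16.0), np.float64(87.0), np.float64(51.0)), (299, 665, np.float64(-11.0), np.float64(86.0), np.float64(51.0)), (305, 527, np.float64(-7.0), np.float64(90.0), np.float64(50.0)), (311, 703, np.float64(-2.0), np.float64(97.0), np.float64(49.0)), (317, 494, np.float64(3.0), np.float64(98.0), np.float64(49.0)), (323, 536, np.float64(8.0), np.float64(101.0), np.float64(49.0))]
150 [(275, 461, np.float64(-31.0), np.float64(97.0), np.float64(41.0)), (281, 517, np.float64(-26.0), np.float64(91.0), np.float64(42.0)), (287, 698, np.float64(-20.0), np.float64(79.0), np.float64(44.0)), (293, 705, np.float64(-15.0), np.float64(76.0), np.float64(45.0)), (299, 683, np.float64(-11.0), np.float64(75.0), np.float64(45.0
[... 1757 characters left out ...]
9, 705, np.float64(-10.0), np.float64(51.0), np.float64(28.0)), (305, 677, np.float64(-6.0), np.float64(51.0), np.float64(28.0)), (311, 594, np.float64(-2.0), np.float64(54.0), np.float64(27.0)), (317, 392, np.float64(3.0), np.float64(62.0), np.float64(25.0)), (323, 244, np.float64(9.0), np.float64(129.0), np.float64(8.0))]
cup rows [(275, np.float64(-25.0), np.float64(35.0), np.float64(9.0)), (290, np.float64(-12.0), np.float64(1.0), np.float64(22.0)), (305, np.float64(-4.0), np.float64(-6.0), np.float64(25.0)), (320, np.float64(3.0), np.float64(-7.0), np.float64(25.0)), (335, np.float64(11.0), np.float64(-2.0), np.float64(23.0)), (350, np.float64(21.0), np.float64(14.0), np.float64(17.0))]
```

```bash
python3 - <<'E'
from h import *
from scipy.optimize import least_squares
np.set_printoptions(precision=1,suppress=True)
im,d,T=snap('wrist','w9.png'); p=ctrl.camera_params('wrist'); C=np.array(p['tool_from_camera'])
P=cloud('wrist',d,C); 
def fit(q,g):
    def res(v):
        n=np.array([v[2],v[3],v[4]]);n/=np.linalg.norm(n); c=np.array([v[0],v[1],g[2]])
        r=q-c; return np.linalg.norm(r-np.outer(r@n,n),axis=1)-12
    o=least_squares(res,[g[0],g[1],0,-.82,-.57],loss='soft_l1'); n=o.x[2:]/np.linalg.norm(o.x[2:]); return o.x[:2],n,np.abs(o.fun).mean()
# long peg region in pixels
m=np.zeros(d.shape,bool); m[150:183,286:312]=1; m&=(d>0)&(P[...,1]<85)
q=P[m]; c,n,e=fit(q,(-10,65,35)); print('long c at z=35',c,n,e,len(q))
for z in (0,20,60): print(z,c[0]+n[0]/n[2]*(z-35),c[1]+n[1]/n[2]*(z-35))
m=np.zeros(d.shape,bool); m[140:215,72:122]=1; m&=(d>0)
D=P[...,1]; q=P[m]; print(len(q),np.percentile(q,[5,50,95],axis=0))
c,n,e=fit(q[(q[:,1]<95)],(-150,70,10)); print('short',c,n,e)
m=(d>0); m[:50]=0; m[195:]=0; m[:,375:]=0; q=P[m]; q=q[(q[:,1]>50)]
best=0; rng=np.random.default_rng(0)
for _ in range(400):
    a=q[rng.choice(len(q),3,False)]; nn=np.cross(a[1]-a[0],a[2]-a[0]); nn/=np.linalg.norm(nn)+1e-9; k=abs((q-a[0])@nn)<2
    if k.sum()>best: best=k.sum();K=k
b=q[K]; c0=b.mean(0); print('board n (tool)',np.linalg.svd(b-c0)[2][2],best)
E
```

```text
long c at z=35 [-12.6  83.9] [ 0.2 -0.8 -0.5] 0.345564423143441 850
0 -2.3222197460416982 31.134532969891183
20 -8.179286073904247 61.27100118922249
60 -19.893418729629346 121.54393762788509
3736 [[-218.    41.8  -26.4]
 [-155.7   67.3   26.5]
 [-146.   164.    47.7]]
short [-155.9   48.3] [ 0.2 -0.8 -0.6] 1.3423701675313275Traceback (most recent call last):
  File "<stdin>", line 23, in <module>
    u, s, vh = gufunc(a, signature=signature)
               ~~~~~~^^^^^^^^^^^^^^^^^^^^^^^^
numpy._core._exceptions._ArrayMemoryError: Unable to allocate 12.5 GiB for an array with shape (40951, 40951) and data type float64
```

View pics/w9.png

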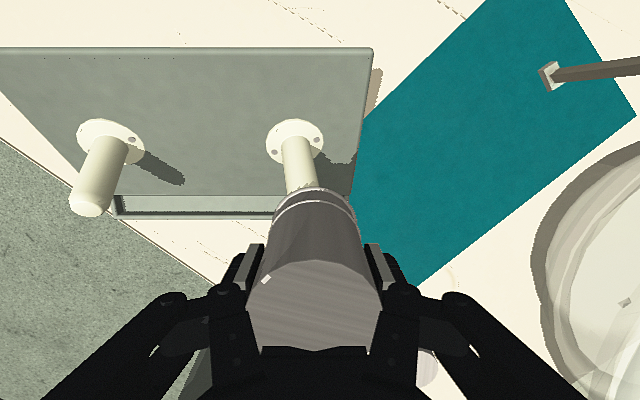

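```bash
python3 - <<'E'
from h import *
np.set_printoptions(precision=2,suppress=True)
im,d,T=snap('wrist','w10.png'); P=cloud('wrist',d,T); Tt=toolT()
print(Tt)
def plane(q):
    best=0; rng=np.random.default_rng(0)
    for _ in range(400):
        a=q[rng.choice(len(q),3,False)]; nn=np.cross(a[1]-a[0],a[2]-a[0]); nn/=np.linalg.norm(nn)+1e-9; k=abs((q-a[0])@nn)<2
        if k.sum()>best: best=k.sum();K=k
    b=q[K]; c0=b.mean(0); n=np.linalg.eigh(np.cov((b-c0).T))[1][:,0]; n*=np.sign(n[2]); return c0,n,best,len(q)
for nm,(v0,v1,u0,u1) in {'board':(60,115,50,360),'boardmid':(60,185,150,260),'bench':(0,30,100,400),'teal':(100,200,400,500)}.items():
    m=np.zeros(d.shape,bool); m[v0:v1,u0:u1]=1; m&=d>0
    c0,n,b,N=plane(P[m]); print(nm,c0,n,b,N,'elev',np.degrees(np.arcsin(n[2])),'az',np.degrees(np.arctan2(n[1],n[0])))
for v,u in [(47,20),(47,200),(47,370),(52,370),(52,200),(52,20),(100,365),(180,352)]: print(v,u,P[v,u],d[v,u])
E
```

```text
[[  0.66   0.     0.76 584.33]
 [ -0.76   0.     0.66 269.56]
 [  0.    -1.     0.   188.73]
 [  0.     0.     0.     1.  ]]
board [601.39 384.37 114.77] [-0.43 -0.38  0.82] 16969 16983 elev 54.92227330629011 az -139.1579590108458
boardmid [573.95 373.82  95.39] [-0.43 -0.38  0.82] 13695 13701 elev 54.98034274048634 az -139.1474834280145
bench [664.63 422.62  -0.02] [0. 0. 1.] 8794 8958 elev 89.66781900483454 az 48.64156541249005
teal [702.45 177.89  15.73] [-0. -0.  1.] 9891 9964 elev 89.97129338259515 az -166.83691250832086
47 20 [547.35 482.73 126.09] 185.01064
47 200 [621.74 397.2  125.34] 185.77682
47 370 [721.82 312.52   0.41] 298.43616
52 370 [689.63 313.88 128.46] 183.9206
52 200 [619.7  394.5  128.32] 183.96582
52 20 [546.15 479.04 129.28] 183.00865
100 365 [669.25 293.93 108.7 ] 211.52936
180 352 [613.98 245.74  56.08] 284.27823
```

```bash
python3 - <<'E'
from h import *
np.set_printoptions(precision=2,suppress=True)
from scipy.optimize import least_squares
im,d,T=snap('wrist','w11.png'); P=cloud('wrist',d,T); Tt=toolT()
C=np.array([573.95,373.82,95.39]); n=np.array([-.434,-.375,.819]); n/=np.linalg.norm(n)
e=np.array([.656,-.755,0]); e-=n*(e@n); e/=np.linalg.norm(e); f=np.cross(n,e)
D=(P-C)@n; a=(P-C)@e; b=(P-C)@f
for nm,reg in {'long':(125,186,262,330),'short':(115,218,62,150)}.items():
    m=np.zeros(d.shape,bool); v0,v1,u0,u1=reg; m[v0:v1,u0:u1]=1; m&=(d>0)&(D>12)&(D<110)
    A=a[m];B=b[m]; k=(abs(A-np.median(A))<25)&(abs(B-np.median(B))<40);A=A[k];B=B[k];DD=D[m][k]
    o=least_squares(lambda v: np.hypot(A-v[0],B-v[1])-12,[np.median(A),np.median(B)-8],loss='soft_l1')
    foot=C+e*o.x[0]+f*o.x[1]; L=105 if nm=='long' else 72
    print(nm,len(A),o.x,np.abs(o.fun).mean(),'D',DD.min(),DD.max(),'foot',foot,'tip',foot+n*L,'tip in tool',Tt[:3,:3].T@(foot+n*L-Tt[:3,3]))
    for lo in range(12,72,12):
        s=(DD>lo)&(DD<lo+12)
        if s.any(): print('   ',lo,s.sum(),'a range',A[s].min(),A[s].max())
E
```

```text
long 1332 [ 75.16 -15.05] 0.9015143750987165 D 12.022221471137044 57.692593394823206 foot [613.88 308.95  86.85] tip [568.31 269.57 172.86] tip in tool [-10.55  15.82 -12.05]
    12 318 a range 59.80052436603687 84.45179287923564
    24 355 a range 62.10665679947842 86.72614461297222
    36 387 a range 63.48271170309335 88.14303842865692
    48 272 a range 65.98295878340394 88.83123007901405
short 2864 [-73.64 -15.02] 1.7770744740114275 D 12.04200591184306 71.71572549541547 foot [516.41 421.39  86.68] tip [485.16 394.38 145.66] tip in tool [-159.33   42.98    6.89]
    12 408 a range -87.87083487155017 -64.23272478301718
    24 460 a range -85.97444543466864 -62.70021377678571
    36 508 a range -84.22172683529813 -60.26692879110322
    48 562 a range -81.1980004019649 -58.36829167479394
    60 926 a range -80.25587047419559 -57.84692561140181
```

Board normals from all three cameras agree with the tool heading. The wrist data put the peg about 8° off square sideways, with its tip near tool x ≈ 0 and its foot near −15. So I'll shift 6 mm toward −x while lowering and let the cup pivot in the pads.

Call:
drive_tool([
  [-0.002,0,0],
  [-0.002,0,0],
  [-0.002,0.003,0],
  [0,0.003,0],
  [0,0.003,0],
  [0,0.003,0],
  [0,0.003,0],
  [0,0.003,0],
  [0,0.002,0],
  [0,0,0],
], gripper=[1,1,1,1,1,1,1,1,1,1], turn=[0,0,0,0,0,0,0,0,0,0])

```text
time_s: 12.88
eef_pos: [580.2, 274.1, 167.8]
ee_rot: [0.643, -0.643, 0.294, -0.294]
force: [2.3, 2.8, 1.1]
grip_width: 0.612
```

```bash
python3 - <<'E'
from h import *
im,d,T=snap('wrist','w12.png')
s=ctrl.sense();print(toolT()[:3,:3].T@np.array(s['force']))
go([584.5,269,185])
E
```

```text
[-0.81036336 -0.02690289  3.53299146]
t 12.93 pos [580.2 274.1 167.8] xaz -49.07 F [2.1 2.9 0. ] grip 0.608 j [0.26 0.62 1.2  0.   1.32 1.12]
delta tool mm [  6.7 -17.2  -0.1]
```

View pics/w12.png

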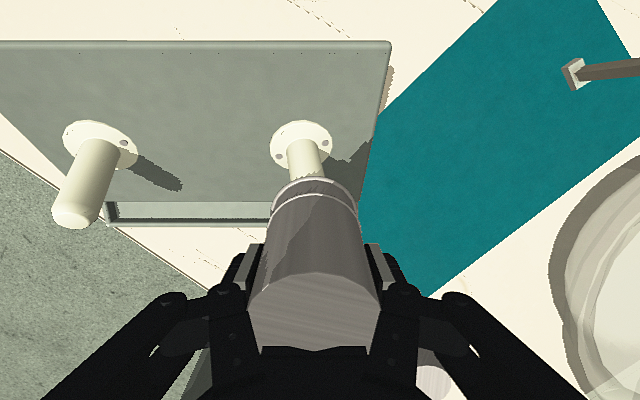

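The mouth has swung toward the rack in the picture, with a contact force of only 3.5 N, so the pivoting works. I'll continue lowering.

Call:
drive_tool([
  [0,0.003,0],
  [0,0.003,0],
  [0,0.003,0],
  [0,0.003,0],
  [0,0.003,0],
  [0,0.003,0],
  [0,0.002,0],
  [0,0,0],
], gripper=[1,1,1,1,1,1,1,1], turn=[0,0,0,0,0,0,0,0])

```text
time_s: 13.6
eef_pos: [580.1, 274.0, 147.5]
ee_rot: [-0.643, 0.643, -0.294, 0.293]
force: [2.0, 2.3, -0.1]
grip_width: 0.613
```

```bash
python3 - <<'E'
from h import *
im,d,T=snap('wrist','w13.png')
s=ctrl.sense();print(toolT()[:3,:3].T@np.array(s['force']))
go([584.5,269,185])
E
```

```text
[-1.24485294  0.952742    3.17824111]
t 13.65 pos [580.1 274.  147.6] xaz -49.07 F [ 1.6  3.  -1. ] grip 0.621 j [0.26 0.64 1.22 0.   1.28 1.12]
delta tool mm [  6.6 -37.4   0. ]
```

View pics/w13.png

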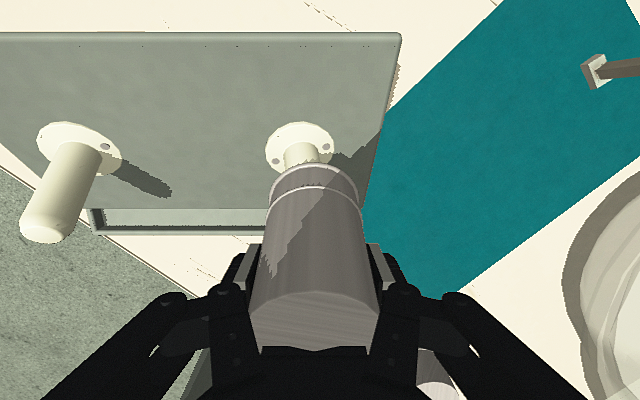

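The cup is tilting steadily and the mouth, at (313,180), is nearing the collar. I'll keep going to the seat.

Call:
drive_tool([
  [-0.001,0.003,0],
  [-0.001,0.003,0],
  [0,0.003,0],
  [0,0.003,0],
  [0,0.002,0],
  [0,0.002,0],
  [0,0,0],
  [0,0,0],
], gripper=[1,1,1,1,1,1,1,1], turn=[0,0,0,0,0,0,0,0])

```text
time_s: 14.32
eef_pos: [578.8, 275.5, 131.8]
ee_rot: [-0.643, 0.643, -0.294, 0.293]
force: [1.7, 3.3, -0.0]
grip_width: 0.611
```

```bash
python3 - <<'E'
from h import *
im,d,T=snap('wrist','w14.png')
s=ctrl.sense();print(toolT()[:3,:3].T@np.array(s['force']))
go([584.5,269,185])
E
```

```text
[-0.77868038  1.39459718  4.03358761]
t 14.37 pos [578.8 275.5 131.8] xaz -49.07 F [ 2.5  3.2 -1.4] grip 0.616 j [0.26 0.65 1.24 0.   1.25 1.12]
delta tool mm [  8.6 -53.2   0. ]
```

View pics/w14.png

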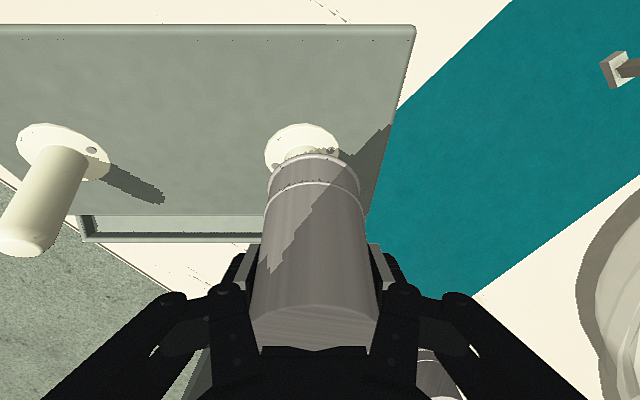

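Call:
drive_tool([
  [0,0.002,0],
  [0,0.002,0],
  [0,0.002,0],
  [0,0.002,0],
  [0,0,0],
  [0,0,0],
], gripper=[1,1,1,1,1,1], turn=[0,0,0,0,0,0])

```text
time_s: 14.87
eef_pos: [579.3, 275.6, 126.7]
ee_rot: [0.644, -0.643, 0.293, -0.294]
force: [-5.0, -0.8, 16.7]
grip_width: 0.613
```

```bash
python3 - <<'E'
from h import *
im,d,T=snap('wrist','w15.png'); P=cloud('wrist',d,T)
s=ctrl.sense();print(toolT()[:3,:3].T@np.array(s['force']))
go([584.5,269,185])
C=np.array([573.95,373.82,95.39]); n=np.array([-.434,-.375,.819])
D=(P-C)@n
for v in range(130,340,8): print(v,[ (round(float(D[v,u]),1)) for u in (290,313,335)],np.round(P[v,313],0))
E
```

```text
[ -3.93026232 -16.72043289  -4.98569584]
t 14.92 pos [579.3 275.6 126.7] xaz -49.06 F [-6.4 -0.3 16.7] grip 0.613 j [ 0.26  0.66  1.25 -0.    1.23  1.12]
delta tool mm [  8.5 -58.3  -0.3]
130 [4.9, 2.1, 0.2] [627. 318. 100.]
138 [5.6, 2.8, 0.4] [624. 314.  98.]
146 [6.7, 4.5, 0.6] [620. 311.  97.]
154 [9.6, 17.7, 15.2] [618. 310. 111.]
162 [19.9, 23.9, 20.5] [616. 308. 117.]
170 [26.8, 30.1, 27.2] [613. 306. 122.]
178 [33.4, 36.5, 34.2] [611. 304. 128.]
186 [40.5, 42.7, 40.3] [610. 302. 134.]
194 [44.9, 48.0, 45.8] [608. 300. 138.]
202 [50.7, 53.0, 50.8] [606. 299. 143.]
210 [56.3, 58.3, 57.4] [604. 297. 148.]
218 [61.5, 62.6, 61.9] [602. 296. 151.]
226 [65.6, 67.2, 66.3] [601. 295. 155.]
234 [70.3, 71.5, 70.9] [600. 293. 160.]
242 [74.8, 75.8, 74.5] [598. 292. 164.]
250 [78.5, 78.9, 78.7] [596. 291. 166.]
258 [82.4, 83.5, 82.2] [596. 290. 171.]
266 [85.4, 86.3, 86.0] [594. 289. 173.]
274 [89.0, 90.2, 89.8] [594. 288. 177.]
282 [92.6, 93.1, 92.5] [592. 287. 179.]
290 [95.8, 96.1, 95.6] [591. 286. 182.]
298 [98.7, 99.1, 98.7] [590. 285. 184.]
306 [101.5, 102.0, 101.5] [589. 285. 187.]
314 [103.8, 103.6, 103.7] [586. 282. 187.]
322 [104.5, 104.7, 104.6] [582. 279. 184.]
330 [105.6, 106.0, 105.8] [578. 275. 181.]
338 [107.0, 106.7, 107.0] [571. 269. 176.]
```

View pics/w15.png

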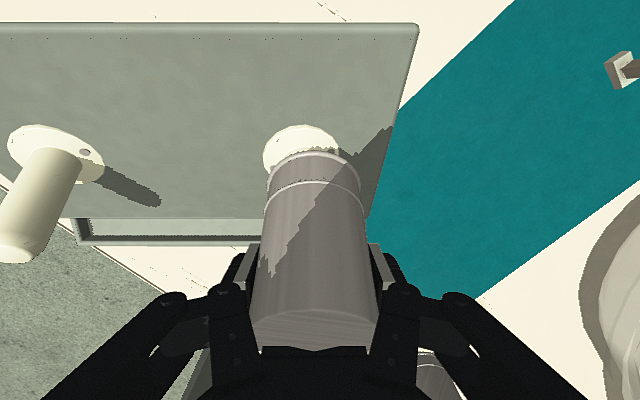

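A 16.7 N push from below and a base height of about 105 mm off the board show the cup is on the tip. I'll release and look.

Call:
drive_tool([
  [0,0,0],
  [0,0,0],
  [0,0,0],
  [0,0,0],
  [0,0,0],
  [0,0,0],
  [0,0,0],
  [0,0,0],
], gripper=[0,0,0,0,0,0,0,0], turn=[0,0,0,0,0,0,0,0])

```text
time_s: 15.58
eef_pos: [578.9, 275.5, 124.2]
ee_rot: [-0.643, 0.643, -0.294, 0.294]
force: [-0.2, 1.3, 0.0]
grip_width: 1.001
```

```bash
python3 - <<'E'
from h import *
im,d,T=snap('wrist','w16.png'); P=cloud('wrist',d,T)
go([584.5,269,185])
C=np.array([573.95,373.82,95.39]); n=np.array([-.434,-.375,.819])
D=(P-C)@n
for v in range(150,340,20): print(v,[ (round(float(D[v,u]),1)) for u in (290,313,335)],np.round(P[v,313],0))
E
```

```text
t 15.63 pos [578.9 275.5 124.2] xaz -49.07 F [ 0.2 -0.6 -1.2] grip 0.999 j [ 0.26  0.66  1.25 -0.    1.23  1.12]
delta tool mm [  8.6 -60.8  -0.1]
150 [7.0, 15.6, 0.2] [620. 311. 110.]
170 [26.3, 31.2, 28.1] [614. 306. 124.]
190 [43.2, 45.1, 44.0] [609. 302. 136.]
210 [55.1, 57.7, 57.0] [604. 298. 147.]
230 [67.0, 68.7, 67.6] [601. 295. 157.]
250 [77.6, 79.0, 77.4] [598. 292. 167.]
270 [86.1, 87.0, 86.4] [594. 289. 174.]
290 [94.7, 95.1, 94.3] [592. 287. 182.]
310 [101.6, 101.7, 101.7] [589. 285. 187.]
330 [105.1, 105.0, 105.4] [580. 276. 182.]
```

View pics/w16.png

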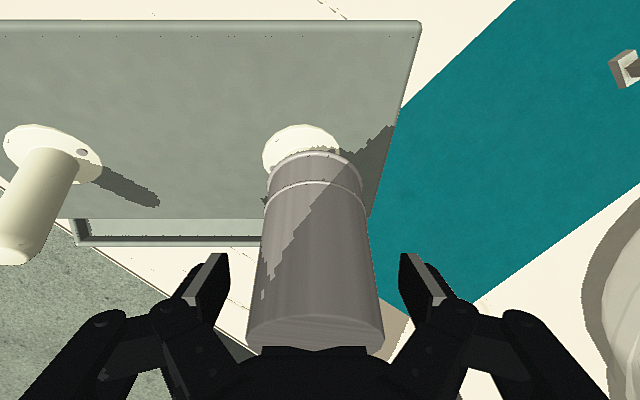

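The cup stayed on the peg after release, with its mouth at (313,165) and its base at (315,330). I'll retreat upward and then move toward the low cup.

Call:
drive_tool([
  [0,-0.01,0],
  [0,-0.02,0],
  [0,-0.02,0],
  [0,-0.02,0],
  [0,-0.02,0],
  [0,-0.02,0],
  [0,-0.01,0],
], gripper=[0,0,0,0,0,0,0], turn=[0,0,0,0,0,0,0])

```text
time_s: 16.22
eef_pos: [579.4, 275.7, 247.9]
ee_rot: [0.644, -0.642, 0.292, -0.295]
force: [0.5, -0.3, 0.2]
grip_width: 0.998
```

Call:
drive_tool([
  [0.008,0,-0.0143],
  [0.008,0,-0.0143],
  [0.008,0,-0.0143],
  [0.008,0,-0.0143],
  [0.008,0,-0.0143],
  [0.008,0,-0.0143],
  [0.008,0,-0.0143],
  [0.008,0,-0.0143],
  [0.008,0,-0.0143],
  [0.008,0,-0.0143],
  [0.008,0,-0.0143],
  [0.008,0,-0.0143],
  [0.008,0,-0.0143],
  [0.008,0,-0.0143],
  [0.008,0,-0.0143],
  [0.008,0,-0.0143],
  [0,0,0],
], gripper=[0,0,0,0,0,0,0,0,0,0,0,0,0,0,0,0,0], turn=[0,0,0,0,0,0,0,0,0,0,0,0,0,0,0,0,0])

```text
time_s: 17.63
eef_pos: [489.4, 27.1, 244.5]
ee_rot: [-0.643, 0.643, -0.294, 0.294]
force: [-0.3, 0.2, -0.5]
grip_width: 1.004
```

```bash
python3 - <<'E'
from h import *
np.set_printoptions(precision=1,suppress=True)
im,d,T=snap('wrist','w17.png'); P=cloud('wrist',d,T)
m=(d>0)&(np.hypot(P[...,0]-490,P[...,1]-29)<60)&(abs(P[...,2]-60)<8); q=P[m]
print(m.sum(),q.mean(0)); c,r=cv2.minEnclosingCircle(q[:,:2].astype(np.float32)); print(c,r)
go([*c,12])
im,d,T=snap('side','s17.png'); cv2.imwrite('pics/s17c.png',cv2.resize(im[60:260,220:460,::-1],None,fx=3,fy=3))
E
```

```text
2244 [490.4  30.3  60. ]
(489.50927734375, 29.654861450195312) 30.965831756591797
t 17.68 pos [489.8  28.2 244.5] xaz -49.17 F [0.3 0.1 1. ] grip 1.002 j [-0.2  0.2  1.6  0.   1.3  0.7]
delta tool mm [ -1.3 232.5   0.7]
```

View pics/w17.png

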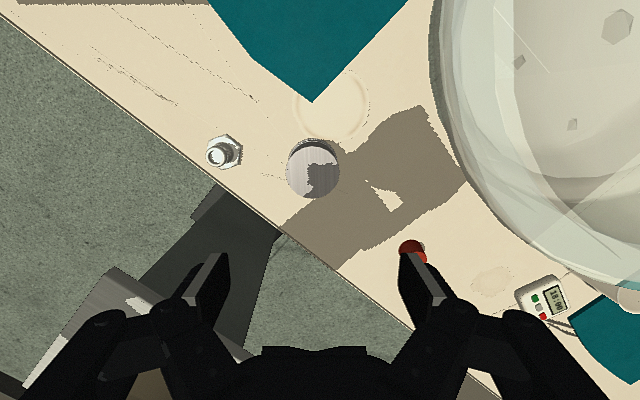

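View pics/s17c.png

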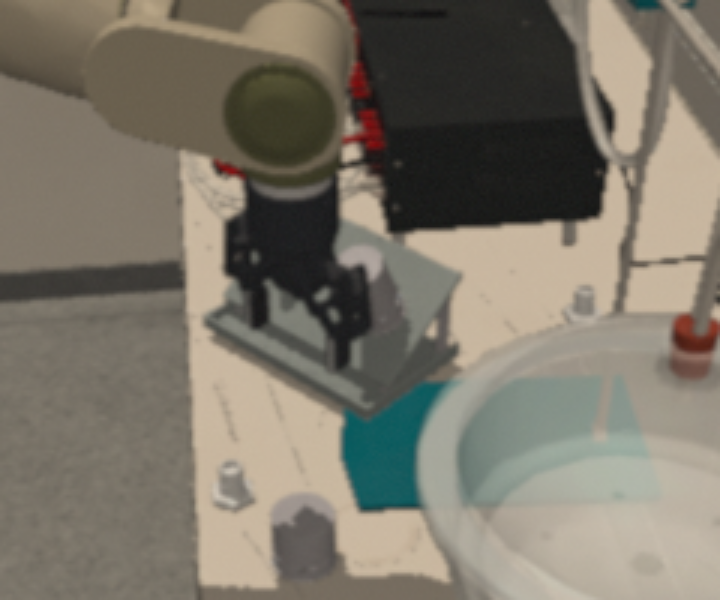

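The tall cup hangs on the long peg, at (375,290) in the side crop. The low cup is centred under the gripper at (313,168), and the stopper at (224,152) is well clear of the fingers. I'll descend and grip.

Call:
drive_tool([
  [-0.001,0.028,0.0005],
  [0,0.028,0],
  [0,0.028,0],
  [0,0.028,0],
  [0,0.028,0],
  [0,0.028,0],
  [0,0.028,0],
  [0,0.02,0],
  [0,0.0125,0],
  [0,0,0],
  [0,0,0],
  [0,0,0],
  [0,0,0],
  [0,0,0],
  [0,0,0],
  [0,0,0],
  [0,0,0],
  [0,0,0],
  [0,0,0],
], gripper=[0,0,0,0,0,0,0,0,0,0,0,1,1,1,1,1,1,1,1], turn=[0,0,0,0,0,0,0,0,0,0,0,0,0,0,0,0,0,0,0], force=20)

```text
time_s: 19.32
eef_pos: [490.4, 30.2, 17.0]
ee_rot: [0.644, -0.643, 0.293, -0.294]
force: [-1.1, 1.8, 6.4]
grip_width: 0.714
```

```bash
python3 - <<'E'
from h import *
im,d,T=snap('wrist','w18.png')
go([489,30,240])
E
```

```text
t 19.37 pos [490.4  30.1  17. ] xaz -49.06 F [-1.7  2.8  5.5] grip 0.715 j [-0.18  0.53  1.82  0.    0.79  0.68]
delta tool mm [  -0.5 -223.    -0.8]
```

View pics/w18.png

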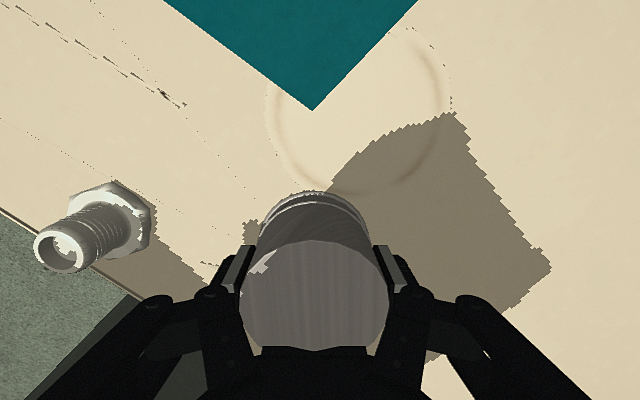

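Gripped, with an opening of 0.714 (about 61 mm) and the cup centred. I'll lift, swing out in front of the short peg, then approach.

Call:
drive_tool([
  [0,-0.01,0],
  [0,-0.022,0],
  [0,-0.022,0],
  [0,-0.022,0],
  [0,-0.022,0],
  [0,-0.022,0],
  [0,-0.022,0],
  [0,-0.022,0],
  [0,-0.022,0],
  [0,-0.022,0],
  [0,-0.015,0],
  [0,0,0],
], gripper=[1,1,1,1,1,1,1,1,1,1,1,1], turn=[0,0,0,0,0,0,0,0,0,0,0,0])

```text
time_s: 20.37
eef_pos: [490.5, 29.9, 242.5]
ee_rot: [0.644, -0.643, 0.291, -0.296]
force: [0.1, 0.4, -1.2]
grip_width: 0.708
```

Call:
drive_tool([
  [-0.01,0,0.0055],
  [-0.0188,0,0.01],
  [-0.0188,0,0.01],
  [-0.0188,0,0.01],
  [-0.0188,0,0.01],
  [-0.0188,0,0.01],
  [-0.0188,0,0.01],
  [-0.0188,0,0.01],
  [-0.0188,0,0.01],
  [-0.0188,0,0.01],
  [-0.0188,0,0.01],
  [-0.0188,0,0.01],
  [-0.0188,0,0.01],
  [-0.0188,0,0.01],
  [-0.0188,0,0.01],
  [0,0,0],
  [0,0,0],
], gripper=[1,1,1,1,1,1,1,1,1,1,1,1,1,1,1,1,1], turn=[0,0,0,0,0,0,0,0,0,0,0,0,0,0,0,0,0])

```text
time_s: 21.78
eef_pos: [419.3, 332.5, 237.4]
ee_rot: [-0.643, 0.644, -0.294, 0.292]
force: [-0.6, -0.2, -2.0]
grip_width: 0.715
```

```bash
python3 - <<'E'
from h import *
np.set_printoptions(precision=2,suppress=True)
from scipy.optimize import least_squares
im,d,T=snap('wrist','w19.png'); P=cloud('wrist',d,T); Tt=toolT()
C=np.array([573.95,373.82,95.39]); n=np.array([-.434,-.375,.819]); n/=np.linalg.norm(n)
e=np.array([.656,-.755,0]); e/=np.linalg.norm(e); f=np.cross(n,e)
D=(P-C)@n; a=(P-C)@e; b=(P-C)@f
m=(d>0)&(D>8)&(D<90)&(abs(a+73)<25)&(abs(b+15)<25); m[190:]=0
for lo in range(12,78,6):
    s=m&(D>lo)&(D<lo+6)
    if s.sum()>20: print(lo,s.sum(),a[s].min(),a[s].max(),b[s].min(),b[s].max())
print([(x['score'],w(T,x['centre'])) for x in ctrl.pinpoint('wrist','short_peg_tip')[:2]])
go([496,397.5,240])
E
```

```text
12 88 -90.03457415965471 -67.42499025024533 -17.382083808130133 -2.778114494159197
18 89 -88.62660277789345 -66.62858044239029 -15.313987790919475 -2.7884928794789827
24 101 -88.63452506135482 -65.0277095839768 -15.882267629652686 -2.318117448478427
30 100 -87.48935778032543 -64.24955619618243 -15.771997537613052 -2.6162572300837312
36 111 -86.46839255444586 -63.55373362778738 -16.84033872284029 -2.3423658181346756
42 111 -85.29365155525694 -62.86423381487825 -15.916715496195401 -2.4203086681780457
48 121 -84.18597915086548 -60.72335179726517 -15.172758606458208 -1.9575619376933275
54 126 -83.27428931520875 -60.147988364847635 -16.390408344816585 -1.9920716384510078
60 217 -82.21429285136792 -59.13115044058583 -18.830787271418124 -1.6388256078410837
66 568 -81.36520442317324 -60.15254639489586 -22.88811852047866 -3.1374005125686226
[(0.55, array([489.84, 392.06, 145.85]))]
t 21.88 pos [420.1 331.4 238. ] xaz -49.07 F [ 1.   0.2 -0.5] grip 0.712 j [ 0.45  0.33  1.45 -0.    1.36  1.31]
delta tool mm [ -0.3  -2.2 100.6]
```

View pics/w19.png

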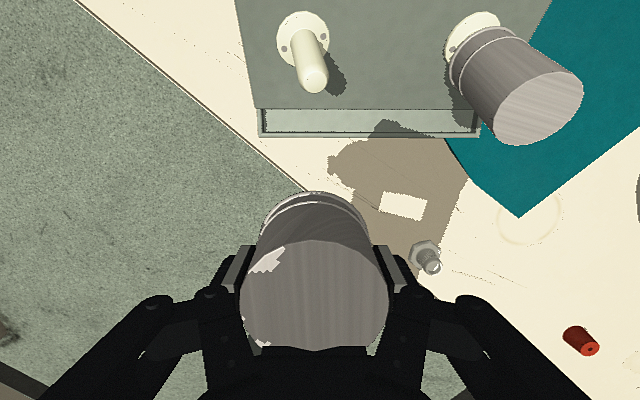

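The wrist view shows the short peg tip at (313,80) with the tall cup seated to its right at (515,85), and the same sideways lean of about 8.5°. I'll move over the short peg and lower.

Call:
drive_tool([
  [-0.0005,0,0.0126],
  [-0.0005,0,0.0126],
  [-0.0005,0,0.0126],
  [-0.0005,0,0.0126],
  [-0.0005,0,0.0126],
  [-0.0005,0,0.0126],
  [-0.0005,0,0.0126],
  [-0.0005,0,0.0126],
  [0,0,0],
  [0,0.012,0],
  [0,0.012,0],
  [0,0.012,0],
  [0,0.012,0],
  [0,0.01,0],
  [0,0.01,0],
  [0,0.01,0],
  [0,0.008,0],
  [0,0.006,0],
  [0,0,0],
], gripper=[1,1,1,1,1,1,1,1,1,1,1,1,1,1,1,1,1,1,1], turn=[0,0,0,0,0,0,0,0,0,0,0,0,0,0,0,0,0,0,0])

```text
time_s: 23.47
eef_pos: [493.7, 400.5, 145.3]
ee_rot: [-0.643, 0.644, -0.294, 0.293]
force: [-1.6, 0.3, -0.9]
grip_width: 0.714
```

```bash
python3 - <<'E'
from h import *
im,d,T=snap('wrist','w20.png')
s=ctrl.sense();print(toolT()[:3,:3].T@np.array(s['force']))
go([495.4,398.5,143])
E
```

```text
[ 0.2412517   0.76738865 -0.03742201]
t 23.52 pos [494.  400.7 146.3] xaz -49.07 F [ 0.1 -0.2 -0.8] grip 0.711 j [ 0.5   0.63  1.24 -0.    1.27  1.35]
delta tool mm [ 2.5  3.3 -0.4]
```

View pics/w20.png

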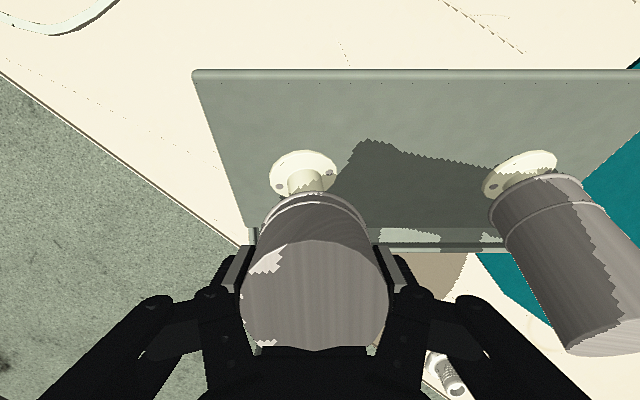

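The short peg runs into the cup's mouth with no contact force. I'll lower further so it pivots.

Call:
drive_tool([
  [0,0.003,0],
  [0,0.003,0],
  [0,0.003,0],
  [0,0.003,0],
  [0,0.003,0],
  [0,0.003,0],
  [0,0,0],
  [0,0,0],
], gripper=[1,1,1,1,1,1,1,1], turn=[0,0,0,0,0,0,0,0])

```text
time_s: 24.18
eef_pos: [494.2, 400.8, 128.7]
ee_rot: [0.643, -0.643, 0.294, -0.294]
force: [0.6, 0.4, -0.5]
grip_width: 0.712
```

```bash
python3 - <<'E'
from h import *
im,d,T=snap('wrist','w21.png')
s=ctrl.sense();print(toolT()[:3,:3].T@np.array(s['force']))
go([495.4,398.5,143])
E
```

```text
[-0.36976046  1.2320478   0.32005108]
t 24.23 pos [494.1 400.8 128.8] xaz -49.07 F [-0.   0.5 -1.2] grip 0.715 j [0.5  0.64 1.26 0.   1.23 1.35]
delta tool mm [  2.6 -14.2  -0.6]
```

View pics/w21.png

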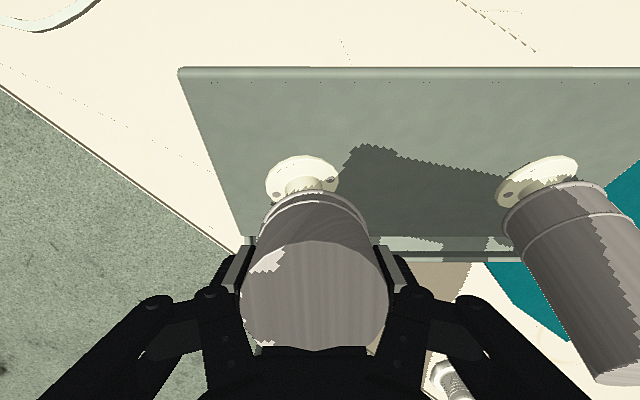

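There's no contact yet because this cup has more clearance. I'll lower while easing the cup to the front, so its rear rim rides on the peg and tilts it.

Call:
drive_tool([
  [0,0.002,-0.002],
  [0,0.002,-0.002],
  [0,0.002,-0.002],
  [0,0.002,-0.002],
  [0,0.002,-0.002],
  [0,0,0],
  [0,0,0],
], gripper=[1,1,1,1,1,1,1], turn=[0,0,0,0,0,0,0])

```text
time_s: 24.82
eef_pos: [486.4, 394.1, 118.6]
ee_rot: [-0.643, 0.643, -0.294, 0.293]
force: [-0.5, 0.5, -0.7]
grip_width: 0.71
```

```bash
python3 - <<'E'
from h import *
im,d,T=snap('wrist','w22.png')
s=ctrl.sense();print(toolT()[:3,:3].T@np.array(s['force']))
go([495.4,398.5,143])
E
```

```text
[-0.19853306  0.19138176  0.80557648]
t 24.87 pos [486.4 394.1 118.6] xaz -49.07 F [ 0.5  0.7 -0.2] grip 0.713 j [ 0.49  0.63  1.31 -0.    1.2   1.35]
delta tool mm [  2.6 -24.4   9.6]
```

View pics/w22.png

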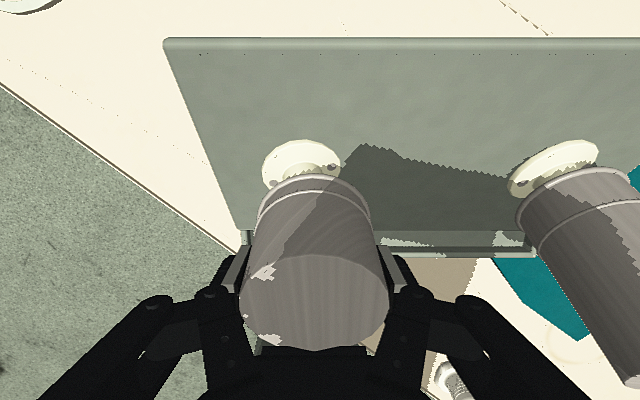

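It has begun to tilt, so I'll continue.

Call:
drive_tool([
  [0,0.002,-0.001],
  [0,0.002,-0.001],
  [0,0.002,-0.001],
  [0,0.002,-0.001],
  [0,0.001,-0.001],
  [0,0,0],
  [0,0,0],
], gripper=[1,1,1,1,1,1,1], turn=[0,0,0,0,0,0,0])

```text
time_s: 25.45
eef_pos: [482.7, 390.9, 109.6]
ee_rot: [-0.643, 0.643, -0.294, 0.294]
force: [0.5, 0.9, -1.1]
grip_width: 0.708
```

```bash
python3 - <<'E'
from h import *
im,d,T=snap('wrist','w23.png'); P=cloud('wrist',d,T)
s=ctrl.sense();print(toolT()[:3,:3].T@np.array(s['force']))
go([495.4,398.5,143])
C=np.array([573.95,373.82,95.39]); n=np.array([-.434,-.375,.819])
D=(P-C)@n
for v in range(140,345,16): print(v,[ (round(float(D[v,u]),1)) for u in (290,313,335)],np.round(P[v,313],0))
E
```

```text
[-0.69876239  1.69393669  2.46113814]
t 25.5 pos [482.8 390.9 109.7] xaz -49.07 F [ 1.4  2.1 -1.7] grip 0.714 j [ 0.49  0.63  1.34 -0.    1.17  1.35]
delta tool mm [  2.5 -33.3  14.5]
140 [4.9, 3.3, 0.7] [528. 431. 101.]
156 [6.1, 3.7, 1.1] [521. 425.  95.]
172 [19.2, 22.6, 20.9] [518. 422. 115.]
188 [32.8, 33.6, 33.4] [514. 418. 125.]
204 [42.8, 44.7, 43.5] [511. 416. 136.]
220 [52.5, 53.3, 53.4] [508. 413. 144.]
236 [61.2, 62.2, 61.6] [506. 411. 153.]
252 [69.2, 69.7, 69.0] [504. 410. 160.]
268 [75.1, 74.8, 75.1] [501. 407. 163.]
284 [77.4, 77.0, 77.2] [494. 401. 159.]
300 [80.1, 79.7, 79.7] [486. 394. 156.]
316 [82.7, 82.6, 82.3] [478. 387. 151.]
332 [85.4, 85.8, 85.8] [468. 378. 146.]
```

View pics/w23.png

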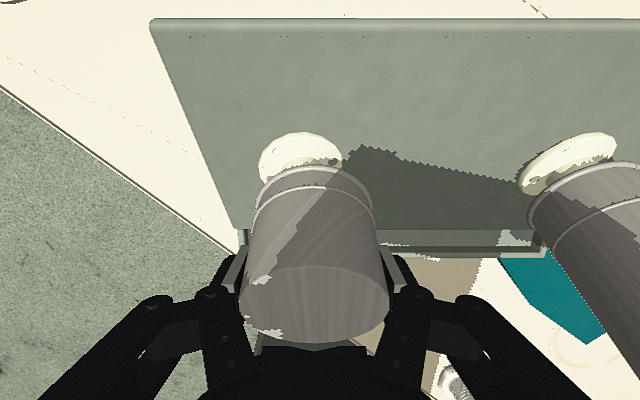

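The base reads about 80 mm off the board, where 76 is fully seated. I'll lower until it meets resistance.

Call:
drive_tool([
  [0,0.0015,-0.001],
  [0,0.0015,-0.001],
  [0,0.0015,-0.001],
  [0,0.0015,0],
  [0,0,0],
  [0,0,0],
], gripper=[1,1,1,1,1,1], turn=[0,0,0,0,0,0])

```text
time_s: 26.0
eef_pos: [480.5, 388.9, 103.7]
ee_rot: [-0.643, 0.643, -0.294, 0.294]
force: [-0.0, 0.4, 0.9]
grip_width: 0.715
```

```bash
python3 - <<'E'
from h import *
im,d,T=snap('wrist','w24.png'); P=cloud('wrist',d,T)
s=ctrl.sense();print(toolT()[:3,:3].T@np.array(s['force']))
go([495.4,398.5,143])
C=np.array([573.95,373.82,95.39]); n=np.array([-.434,-.375,.819])
D=(P-C)@n
for v in range(252,345,16): print(v,[ (round(float(D[v,u]),1)) for u in (290,313,335)],np.round(P[v,313],0))
E
```

```text
[-1.47475479  0.02129939  0.4553549 ]
t 26.05 pos [480.5 389.  103.7] xaz -49.07 F [-0.6  1.4 -0. ] grip 0.712 j [ 0.49  0.63  1.35 -0.    1.15  1.35]
delta tool mm [  2.5 -39.3  17.5]
252 [66.0, 66.4, 66.2] [502. 408. 154.]
268 [72.3, 72.7, 72.3] [499. 406. 159.]
284 [76.3, 76.3, 76.1] [494. 401. 159.]
300 [77.6, 77.6, 77.4] [486. 394. 153.]
316 [79.0, 79.4, 79.3] [476. 385. 145.]
332 [81.3, 81.2, 81.4] [462. 373. 135.]
```

Nearly seated, with the base at 76–81 mm and only a few degrees of tilt left. I'll lower a little more.

Call:
drive_tool([
  [0,0.0015,0],
  [0,0.0015,0],
  [0,0.001,0],
  [0,0,0],
  [0,0,0],
], gripper=[1,1,1,1,1], turn=[0,0,0,0,0])

```text
time_s: 26.47
eef_pos: [480.5, 389.0, 99.8]
ee_rot: [0.643, -0.643, 0.294, -0.294]
force: [-0.8, 0.5, 1.5]
grip_width: 0.704
```

```bash
python3 - <<'E'
from h import *
im,d,T=snap('wrist','w25.png'); P=cloud('wrist',d,T)
s=ctrl.sense();print(toolT()[:3,:3].T@np.array(s['force']))
go([495.4,398.5,143])
C=np.array([573.95,373.82,95.39]); n=np.array([-.434,-.375,.819])
D=(P-C)@n
for v in range(252,345,16): print(v,[ (round(float(D[v,u]),1)) for u in (290,313,335)],np.round(P[v,313],0))
E
```

```text
[-0.38744977 -2.71388629 -0.26671653]
t 26.52 pos [480.6 389.   99.8] xaz -49.07 F [-0.5  0.1  2.7] grip 0.713 j [ 0.49  0.64  1.36 -0.    1.15  1.35]
delta tool mm [  2.5 -43.2  17.4]
252 [62.7, 63.0, 62.9] [502. 407. 149.]
268 [68.8, 69.8, 69.3] [500. 406. 156.]
284 [73.4, 73.7, 73.8] [495. 402. 157.]
300 [74.7, 74.8, 74.5] [486. 394. 150.]
316 [75.9, 76.0, 75.8] [475. 385. 141.]
332 [77.4, 77.6, 77.3] [461. 372. 130.]
```

View pics/w25.png

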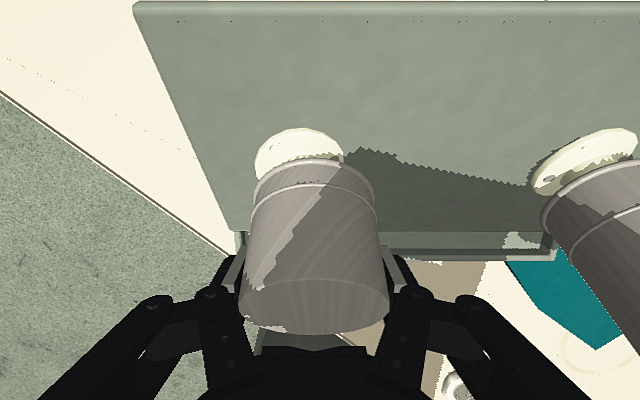

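The base is now at about 75 mm with tip contact starting. I'll release, then check before retreating.

Call:
drive_tool([
  [0,0,0],
  [0,0,0],
  [0,0,0],
  [0,0,0],
  [0,0,0],
  [0,0,0],
  [0,0,0],
  [0,0,0],
], gripper=[0,0,0,0,0,0,0,0], turn=[0,0,0,0,0,0,0,0])

```text
time_s: 27.18
eef_pos: [480.5, 389.0, 99.8]
ee_rot: [-0.643, 0.643, -0.294, 0.294]
force: [1.7, 0.8, -0.3]
grip_width: 0.999
```

```bash
python3 - <<'E'
from h import *
im,d,T=snap('wrist','w26.png'); P=cloud('wrist',d,T)
go([495.4,398.5,143])
C=np.array([573.95,373.82,95.39]); n=np.array([-.434,-.375,.819])
D=(P-C)@n
for v in range(156,345,16): print(v,[ (round(float(D[v,u]),1)) for u in (290,313,335)],np.round(P[v,313],0))
E
```

```text
t 27.23 pos [480.5 389.   99.8] xaz -49.07 F [ 0.6 -0.2 -0.1] grip 0.999 j [ 0.49  0.64  1.36 -0.    1.15  1.35]
delta tool mm [  2.5 -43.2  17.5]
156 [6.6, 19.9, 2.3] [523. 426. 117.]
172 [25.1, 26.3, 26.2] [518. 422. 120.]
188 [33.7, 35.5, 34.6] [515. 419. 128.]
204 [40.8, 42.2, 40.6] [511. 415. 132.]
220 [47.9, 48.8, 48.2] [507. 412. 137.]
236 [54.1, 55.3, 55.1] [504. 409. 142.]
252 [61.1, 61.0, 61.1] [500. 406. 145.]
268 [67.0, 67.8, 67.1] [498. 404. 152.]
284 [72.5, 73.1, 72.9] [495. 401. 155.]
300 [76.5, 76.7, 77.2] [489. 397. 155.]
316 [69.3, 69.5, 68.8] [463. 374. 121.]
332 [-64.7, -68.1, 39.3] [ 108.   68. -375.]
```

View pics/w26.png

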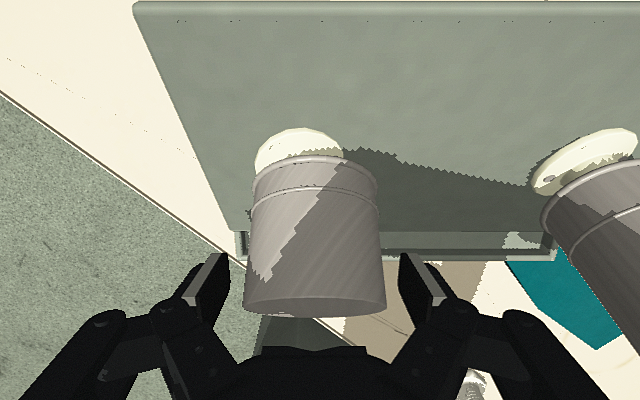

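Released. The cup's wall sits about 6° flatter than the peg, which may just be play in the loose fit. I'll retreat and look from further away.

Call:
drive_tool([
  [0,-0.01,0],
  [0,-0.02,0],
  [0,-0.02,0],
  [0,-0.02,0],
  [0,-0.02,0],
  [0,-0.02,0],
  [0,-0.02,0],
  [0,-0.02,0],
], gripper=[0,0,0,0,0,0,0,0], turn=[0,0,0,0,0,0,0,0])

```text
time_s: 27.9
eef_pos: [480.4, 388.9, 251.8]
ee_rot: [0.643, -0.643, 0.293, -0.294]
force: [0.3, -0.2, -0.1]
grip_width: 0.998
```

Call:
drive_tool([
  [0.007,0,-0.015],
  [0.007,0,-0.015],
  [0.007,0,-0.015],
  [0.007,0,-0.015],
  [0.007,0,-0.015],
  [0.007,0,-0.015],
  [0.007,0,-0.015],
  [0.007,0,-0.015],
  [0.007,0,-0.015],
  [0.007,0,-0.015],
  [0,0,0],
], gripper=[0,0,0,0,0,0,0,0,0,0,0], turn=[0,0,0,0,0,0,0,0,0,0,0])

```text
time_s: 28.82
eef_pos: [412.4, 236.3, 250.8]
ee_rot: [0.643, -0.643, 0.294, -0.294]
force: [-0.5, 0.4, 0.6]
grip_width: 1.004
```

```bash
python3 - <<'E'
from h import *
from scipy.optimize import least_squares
np.set_printoptions(precision=2,suppress=True)
im,d,T=snap('wrist','w27.png'); P=cloud('wrist',d,T)
go([430,310,260])
C=np.array([573.95,373.82,95.39]); n=np.array([-.434,-.375,.819]); n/=np.linalg.norm(n)
e=np.array([.656,-.755,0]); e/=np.linalg.norm(e); f=np.cross(n,e)
D=(P-C)@n; a=(P-C)@e; b=(P-C)@f
for nm,a0,L,r in [('low',-70,76,31),('tall',82,109,27)]:
    m=(d>0)&(abs(a-a0)<45)&(D>12)&(D<L+20)&(abs(b+20)<60)
    A,B,DD=a[m],b[m],D[m]; print(nm,m.sum(),'Dmax',np.percentile(DD,[90,98,99.5]))
    # base plane via ransac
    q=np.stack([A,B,DD],1); rng=np.random.default_rng(1); best=0
    for _ in range(1500):
        s=q[rng.choice(len(q),3,False)]; nn=np.cross(s[1]-s[0],s[2]-s[0]); l=np.linalg.norm(nn)
        if l<50: continue
        nn/=l
        if abs(nn[2])<.85: continue
        k=abs((q-s[0])@nn)<1.2
        if k.sum()>best: best=k.sum();K=k
    bb=q[K]; c=bb.mean(0); nn=np.linalg.eigh(np.cov((bb-c).T))[1][:,0]; nn*=np.sign(nn[2]); print(' base plane',best,'c(a,b,D)',c,'n',nn)
    (x,y),rr=cv2.minEnclosingCircle(bb[:,:2].astype(np.float32)); print(' circ',x,y,rr)
for n_ in ['side']:
    im,d,T=snap(n_,'s27.png'); cv2.imwrite('pics/s27c.png',cv2.resize(im[80:260,230:430,::-1],None,fx=3.3,fy=3.3))
E
```

```text
t 28.87 pos [413.  237.3 250.8] xaz -49.14 F [ 0.2 -0.1  1.6] grip 1.0 j [ 0.27  0.19  1.61 -0.    1.35  1.13]
delta tool mm [-43.9  -9.1  60.5]
low 3232 Dmax [73.74 74.68 75.23]
 base plane 2975 c(a,b,D) [-72.49 -38.75  71.43] n [ 0.02 -0.16  0.99]
 circ -72.50934600830078 -31.097278594970703 30.848726272583008
tall 3116 Dmax [110.62 111.47 111.88]
 base plane 2569 c(a,b,D) [ 77.64 -22.54 109.05] n [0.   0.14 0.99]
 circ 77.6271743774414 -14.588154792785645 26.77446746826172
```

View pics/w27.png

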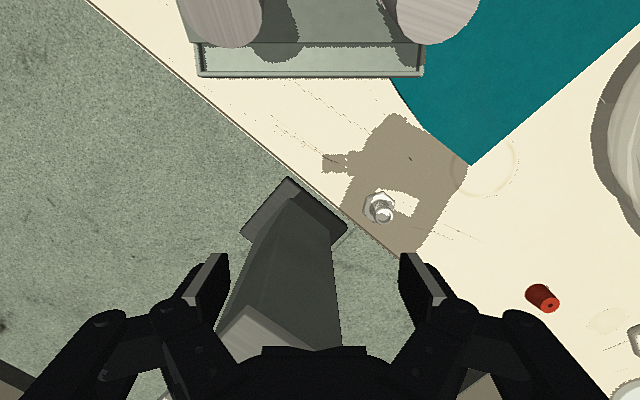

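View pics/s27c.png

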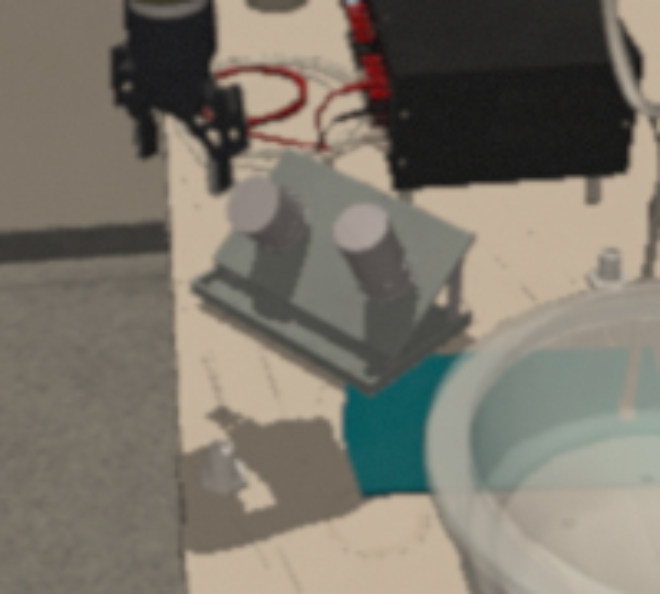

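Both cups are on their pegs, at (205,20) and (435,15) in the wrist view and (255,205) and (360,230) in the side crop. By depth, each base sits within about 1–2 mm of where it should be on the tip. I'll wait a second, then re-measure for drift and check the bystanders.

Call:
drive_tool([
  [0,0,-0.004],
  [0,0,-0.004],
  [0,0,-0.004],
  [0,0,0],
  [0,0,0],
  [0,0,0],
  [0,0,0],
  [0,0,0],
  [0,0,0],
  [0,0,0],
  [0,0,0],
  [0,0,0],
], gripper=[0,0,0,0,0,0,0,0,0,0,0,0], turn=[0,0,0,0,0,0,0,0,0,0,0,0])

```text
time_s: 29.92
eef_pos: [404.0, 230.0, 249.8]
ee_rot: [0.643, -0.643, 0.294, -0.294]
force: [-0.1, 0.5, -0.7]
grip_width: 1.002
```

```bash
python3 - <<'E'
from h import *
np.set_printoptions(precision=2,suppress=True)
C=np.array([573.95,373.82,95.39]); n=np.array([-.434,-.375,.819]); n/=np.linalg.norm(n)
e=np.array([.656,-.755,0]); e/=np.linalg.norm(e); f=np.cross(n,e)
for cam in ['wrist','top']:
  im,d,T=snap(cam,cam+'28.png'); P=cloud(cam,d,T)
  if cam=='top': cv2.imwrite('pics/top28c.png',cv2.resize(im[100:250,120:340,::-1],None,fx=3.5,fy=3.5))
  D=(P-C)@n; a=(P-C)@e; b=(P-C)@f
  for nm,a0,L,r in [('low',-70,76,31),('tall',82,109,27)]:
    m=(d>0)&(abs(a-a0)<45)&(D>12)&(D<L+20)&(abs(b+20)<60)
    q=np.stack([a[m],b[m],D[m]],1); rng=np.random.default_rng(1); best=0
    for _ in range(1500):
        s=q[rng.choice(len(q),3,False)]; nn=np.cross(s[1]-s[0],s[2]-s[0]); l=np.linalg.norm(nn)
        if l<50: continue
        nn/=l
        if abs(nn[2])<.85: continue
        k=abs((q-s[0])@nn)<(1.2 if cam=='wrist' else 2.5)
        if k.sum()>best: best=k.sum();K=k
    bb=q[K]; c=bb.mean(0); nn=np.linalg.eigh(np.cov((bb-c).T))[1][:,0]; nn*=np.sign(nn[2])
    print(cam,nm,best,c,nn,cv2.minEnclosingCircle(bb[:,:2].astype(np.float32)))
T=camT('top')
for q in ['tall_cup_floor','low_cup_floor','bung_mid','stopper_mid']: print(q,[(x['score'],w(T,x['centre'])) for x in ctrl.pinpoint('top',q)[:1]])
go([430,310,260])
E
```

```text
wrist low 1882 [-72.82 -45.59  70.28] [ 0.03 -0.17  0.99] ((-72.53102111816406, -37.001380920410156), 30.175405502319336)
wrist tall 1353 [ 77.31 -28.65 109.91] [-0.01  0.14  0.99] ((77.50248718261719, -23.379005432128906), 23.902847290039062)
top low 336 [-70.69 -29.98  71.92] [ 0.03 -0.17  0.99] ((-70.83186340332031, -30.226009368896484), 31.790956497192383)
top tall 284 [ 79.59 -10.97 106.71] [-0.01  0.14  0.99] ((79.5591812133789, -11.61349868774414), 27.02803611755371)
tall_cup_floor [(0.59, array([571.48, 269.59, 171.46]))]
low_cup_floor [(0.76, array([478.17, 384.88, 129.24]))]
bung_mid [(0.52, array([ 483.24, -162.56,   10.41]))]
stopper_mid [(0.72, array([427.05, 126.51,  19.03]))]
t 30.22 pos [404.  230.  249.8] xaz -49.07 F [-0.7  0.4  0.6] grip 1.001 j [0.26 0.17 1.64 0.   1.34 1.12]
delta tool mm [-43.5 -10.2  72.1]
```

View pics/top28c.png

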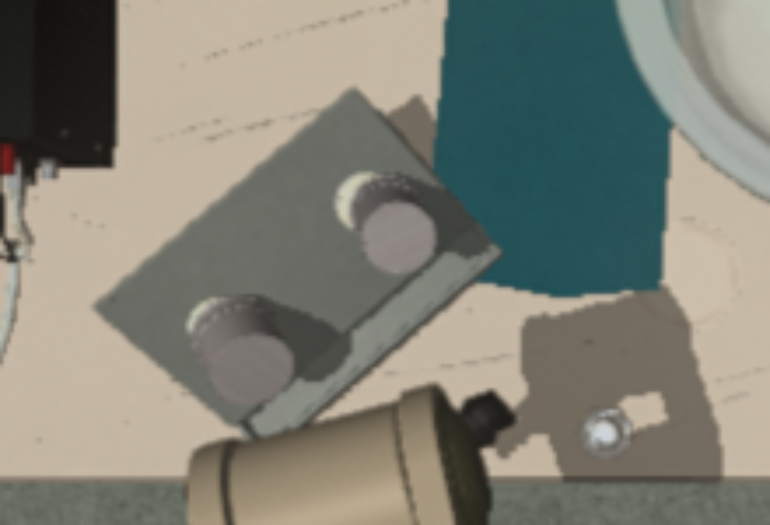

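```bash
python3 -c "
from h import *
print(ctrl.finish_job())"
```

```text
the job is handed in; nothing more can be done
None
```

Both cups are hanging mouth-down on the rack: the tall cup on the long peg first, then the low cup on the short peg. The job was handed in at about 30 s with the gripper open and clear of everything.

**How:** The tool can only point down, so I gripped each cup lightly (20 N). As I lowered it, the cup pivoted in the pads and followed the sloping peg. The largest wrist force I saw was about 18 N, when the tall cup's base met the tip.

**Last checks:**
- **Seating:** With 1–2 mm measurement error, the top and wrist cameras put both inside bases on the peg tips. The figures read 1–2 mm past contact.
- **Stability:** The cups' tilt did not change between two looks about 1.3 s apart.
- **Bystanders:** The bung and stopper are within 2 mm of where they started, which is measurement noise.

**What disagreed:**
- **Peg angle:** The wrist camera shows both pegs leaning about 8° sideways from square to the board, though the description says they are square. I allowed for this when placing the cups.
- **Cup angle:** The cups are loose on the pegs, so neither lies exactly along its peg. In the lean direction the tall cup hangs about 8° steeper than square to the board, and the low cup about 10° flatter.

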